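Eject the filter blocks and secure them in their rack

TASK

Use the ejector rod to drive every filter block out of the microscope's filter carrier: push the rod from the robot's side through the bore behind each block until the block stands clear on the ledge, and do not touch a block with the fingers while it is still in the carrier. Then move all the blocks to the storage rack, one to a compartment, right way up and set down rather than dropped, and lay the retaining bar across the rack's two posts, centred, down in both notches and level. Leave the rod lying flat with its handle on the rubber mat, and leave the bottle, the tissue box and the power strip where they are.

Things in the scene. Friction and masses are not known exactly. Their poses are not given: they have to be found in the camera images.
- carrier: Fixed white metal filter carrier, 290 mm wide (y), 70 mm tall. Origin at bench level, x away from the robot (within 0.12 rad of world x), z up. Four bays, 46 mm wide, 42 mm high, floor z 20 mm, at y -105, -35, 35, 105 mm, run from the bore wall (x -17) to open mouths at x 27 mm. Roof z 62 to 70 with a slot. A sprung pad holds each block: about 4 to 8 N to push it out along +x.
- bores (a point): Middle of the carrier's wall face on the robot's side (carrier x -27 mm, z 40 mm). At this height four round through bores of 26 mm diameter pierce the 10 mm wall along carrier x, one behind each bay, at y -105, -35, 35 and 105 mm.
- ledge (a point): On the flat open ledge beyond the bay mouths (carrier x 60, z 20 mm), where pushed-out blocks stand and stay. The ledge runs on from x 27 to 100 mm. A block is fully out when its centre is past carrier x 48 mm; past 95 mm it tips off the edge.
- block0: Filter block, black, 42 x 42 mm in plan, 40 mm tall, about 120 g, round windows on its top and one side. Origin at the centre of its underside, z up. Starts seated in one of the four bays (centre at about carrier x 4.5 mm, on the bore's axis), or is absent: two or three of the four blocks are present.
- block1: Filter block, black, 42 x 42 mm in plan, 40 mm tall, about 120 g, round windows on its top and one side. Origin at the centre of its underside, z up. Starts seated in one of the four bays (centre at about carrier x 4.5 mm, on the bore's axis), or is absent: two or three of the four blocks are present.
- block2: Filter block, black, 42 x 42 mm in plan, 40 mm tall, about 120 g, round windows on its top and one side. Origin at the centre of its underside, z up. Starts seated in one of the four bays (centre at about carrier x 4.5 mm, on the bore's axis), or is absent: two or three of the four blocks are present.
- block3: Filter block, black, 42 x 42 mm in plan, 40 mm tall, about 120 g, round windows on its top and one side. Origin at the centre of its underside, z up. Starts seated in one of the four bays (centre at about carrier x 4.5 mm, on the bore's axis), or is absent: two or three of the four blocks are present.
- rod: Ejector rod, about 200 g, lying on the mat: aluminium handle 50 mm long (x), 40 mm wide (y), 30 mm tall, with a round steel rod of 14 mm diameter out of its +x face, axis 15 mm above the underside, from x 25 to 105 mm. Origin at the centre of the handle's underside, z up, x towards the tip (starts roughly along world +x). Grip the handle from above across its width.
- tip (a point): The tip of the ejector rod, on its axis: 105 mm along x from the handle's centre, 15 mm above the handle's underside.
- mat: Fixed black rubber mat on the bench, 200 mm (x) x 100 mm (y), 3 mm thick, the rod's place. Origin at the centre of its underside.
- rack: Fixed aluminium storage rack, 200 mm long (x), 62 mm wide (y). Origin at the centre of its underside, z up. Three compartments 54 mm square, floor at z 5 mm, centres at x -58, 0 and 58 mm, between low walls (to z 17 mm). A notched post 72 mm tall stands at each end (x 85 to 100 and -85 to -100 mm). A half turn makes no difference.
- notches (a point): Midway between the two notches of the rack's posts, at the height of their floors (58 mm above the rack's underside). Each notch is open upwards and along rack x, 34 mm wide (y -17 to 17 mm) with cheeks 14 mm high; the bar lies along x in both, over the blocks.
- bar: Retaining bar, steel, about 220 g, loose on the bench: 200 mm long (x), 26 mm wide (y), 10 mm thick, with a black grip block on top at its middle (44 mm along x, 20 mm wide in y, z 10 to 35 mm). Origin at the centre of its underside, z up. Either way round is right.
- cleaner: Bystander: lens cleaner bottle, 48 mm diameter, 120 mm tall. Origin at the centre of its underside.
- tissues: Bystander: cardboard tissue box 90 x 120 x 60 mm. Origin at the centre of its underside.
- strip: Bystander: white power strip 60 x 260 x 35 mm with a plug on it. Origin at the centre of its underside.
Not all that is in view belongs to the job. What is shaped like the rod but green is not meant. Of the things shaped like the bar, the steel one is meant.

How it is judged:
On the way, in this order (a step that is already met when the one before it is completed fails the run):
1. every block has been driven out of the carrier (not (x of block0 in the frame of carrier between -0.05 and 0.045 m and y of block0 in the frame of carrier between -0.145 and 0.145 m and z of block0 in the frame of carrier between -0.01 and 0.06 m) and not (x of block1 in the frame of carrier between -0.05 and 0.045 m and y of block1 in the frame of carrier between -0.145 and 0.145 m and z of block1 in the frame of carrier between -0.01 and 0.06 m) and not (x of block2 in the frame of carrier between -0.05 and 0.045 m and y of block2 in the frame of carrier between -0.145 and 0.145 m and z of block2 in the frame of carrier between -0.01 and 0.06 m) and not (x of block3 in the frame of carrier between -0.05 and 0.045 m and y of block3 in the frame of carrier between -0.145 and 0.145 m and z of block3 in the frame of carrier between -0.01 and 0.06 m)), for 0.2 s.
2. every block is in the rack (x of block0 in the frame of rack between -0.084 and 0.084 m and y of block0 in the frame of rack between -0.027 and 0.027 m and z of block0 in the frame of rack between 0.001 and 0.0095 m and angle between each of block0, block1, block2, block3's own z axis and vertical below 0.12 rad and x of block1 in the frame of rack between -0.084 and 0.084 m and y of block1 in the frame of rack between -0.027 and 0.027 m and z of block1 in the frame of rack between 0.001 and 0.0095 m and x of block2 in the frame of rack between -0.084 and 0.084 m and y of block2 in the frame of rack between -0.027 and 0.027 m and z of block2 in the frame of rack between 0.001 and 0.0095 m and x of block3 in the frame of rack between -0.084 and 0.084 m and y of block3 in the frame of rack between -0.027 and 0.027 m and z of block3 in the frame of rack between 0.001 and 0.0095 m), for 0.2 s.
At the end, for the whole second after the job is handed in: Every block stands upright on a compartment floor of the rack (underside 1 to 9.5 mm up); bar in both notches, underside 55.5 to 61.5 mm over the rack's, within 11 mm of centred lengthwise, level within 0.06 rad; rod flat, its handle's centre over the mat; all at rest (all of step 2 and linear speed of each of block0, block1, block2, block3, bar, rod below 0.02 m/s and x of bar in the frame of rack between -0.011 and 0.011 m and y of bar in the frame of rack between -0.008 and 0.008 m and z of bar in the frame of rack between 0.0555 and 0.0615 m and angle between the x axis of bar and the x axis of rack, either way round below 0.1 rad and angle between bar's own z axis and vertical below 0.06 rad and x of rod in the frame of mat between -0.1 and 0.1 m and y of rod in the frame of mat between -0.05 and 0.05 m and z of rod in the frame of mat between 0 and 0.045 m and angle between rod's own x axis and vertical between 1.45 and 1.69 rad); the robot touches nothing.
It fails at once if the fingers touch a block that is still in the carrier ((contact force between the fingers and block0 above 0.5 N and (x of block0 in the frame of carrier between -0.05 and 0.045 m and y of block0 in the frame of carrier between -0.145 and 0.145 m and z of block0 in the frame of carrier between -0.01 and 0.06 m)) or (contact force between the fingers and block1 above 0.5 N and (x of block1 in the frame of carrier between -0.05 and 0.045 m and y of block1 in the frame of carrier between -0.145 and 0.145 m and z of block1 in the frame of carrier between -0.01 and 0.06 m)) or (contact force between the fingers and block2 above 0.5 N and (x of block2 in the frame of carrier between -0.05 and 0.045 m and y of block2 in the frame of carrier between -0.145 and 0.145 m and z of block2 in the frame of carrier between -0.01 and 0.06 m)) or (contact force between the fingers and block3 above 0.5 N and (x of block3 in the frame of carrier between -0.05 and 0.045 m and y of block3 in the frame of carrier between -0.145 and 0.145 m and z of block3 in the frame of carrier between -0.01 and 0.06 m))).
It fails at once if a block is dropped or slammed into the rack (over 60 N) (contact force between any of block0, block1, block2, block3 and rack above 60 N).
It fails at once if the bottle, the tissue box or the power strip is moved by more than 30 mm (distance of any of cleaner, tissues, strip from where it was at the start of the episode above 0.03 m).
Of block0, block1, block2, block3 only 2 to 3 are there at a start; the rules pass over those that are not, and their reading is None.
At some moment in a run one of bar, rod may be knocked a few centimetres aside while the robot is not near it.
It also fails if it takes over 210 s, if anything falls off the work surface, if the arm or the gripper's body presses on something with over 40 N, if the wrist force passes 120 N, or if a joint passes its speed limit or range.

ROBOT

A 6-joint arm with a two-finger parallel gripper is mounted at the origin on the work surface. World frame = base frame: x ahead of the robot, y to its left, z up, the work surface at z = 0. Lengths are in m, angles in rad, forces in N, time in s.
With the tool pointing down it reaches from about 0.325 to 0.75 m from the base axis. Payload 7.6 kg.
Tool frame: the origin (TCP) lies between the finger pads; the fingertips stand 8 mm ahead of it and the grasp point (between the pads) lies 11 mm behind it; z points along the fingers, y is the direction in which the jaws open and shut (so a half turn about z gives the same grasp; the last joint's range is limited). The gripper opens to 85 mm and grips with 20 to 120 N. Pads are 22 mm wide; open, the fingers measure 114 mm over their backs; the gripper's body (76 mm by 85 mm) begins 54 mm behind the grasp point. The pads swing forward as they close: fully open they stand 13 mm farther back than shut.
Start: joints at [1.041, 0.052, 1.401, -0, 1.689, -0.07], TCP at [0.233, 0.471, 0.239] pointing down, gripper open.
Joint ranges: [-2.9, 2.9], [-0.91, 2.17], [0.12, 2.37], [-1.06, 4.2], [0.26, 2.73], [-2.93, 2.93]. Speed limits (rad/s): [2.57, 2.57, 3.01, 3.14, 3.14, 3.14].

INTERFACE

Orientations are given as a 3x3 rotation matrix whose columns are the frame's x, y, z axes.
In Python, from station import robot, viewer gives the robot as it stands.
- The arm moves only by the tool arm_command, never from a script. Its argument "rows" is one flat list of numbers, 5 for each row, row after row: the gripper's target within -1 to 1 (fully open at 1, half-way at 0, shut at -1), then the shift along the tool's x, y, z in cm, then the turn about the tool's z in degrees. A call has 1 to 12 rows; each row is the pose to reach, as a shift and turn from the pose commanded when the call began, along the tool's axes at that moment; what a row does not reach only later rows make up. A row lasts 1/8 s, in which the tool goes at most 62.5 mm and 10.7 degrees, less where a joint would pass 70% of its speed; a pose out of reach is approached as far as the arm can. A call with a gripper value outside its range is refused whole. The fingers move at their own pace and stop on an object; the grip force is fixed at half the most. Time passes only in rows, so rows that repeat a pose let the fingers close. It gives the time, the measured TCP pose, the force and the opening at its end, in the units of the state.
- robot.get_state(): the state, without advancing time (a new reading comes with each control period).
- viewer.grab_frame(name): name is "side" or "top" or "wrist"; returns the picture (420x560x3 uint8, blue, green, red); there is no depth.
- viewer.calibration(name): a dict with "camera_matrix" (3x3 intrinsics, pixels), "k1" (the pictures are not rectified: a ray, as slopes to the right and down, at radius r is drawn at 1 + k1 r^2 times it, then the intrinsics apply), "world_from_camera" (4x4, takes a point from camera to world coordinates). Camera axes: x right, y down, z forward; pixel columns grow to the right and rows downward; lengths in m; the calibration is good to about 2 mm. A picture is of the moment at which its call begins: read the wrist's pose just before it. calibration takes no time and is no camera call; for the wrist camera it gives the pose at the moment of the call.
- robot.hand_in(): hands the job in, once; it reports no verdict.
The state is a dict: "clock": time; "joints": joint angles; "dq": joint speeds; "joint_torque": joint torques, N m; "eef_pos": TCP position; "tool_rot": TCP orientation; "ft_force": force on the tool from outside, world axes, zero at the start; "ft_torque": the same for the moment, N m; "width": opening from 0.0 (shut) to 1.0 (fully open).
Only numpy, scipy, OpenCV 4.12 (cv2) and the standard library are available. Lean on these libraries where they do the work, as an engineer would, in place of code of your own. Each camera call takes 0.05 s, during which the arm holds its last target.

## Working session

There is one attempt and no reset: what is moved stays moved. The work goes in short steps, Python scripts to look and compute and a tool call to move; the robot and the scene stay as the last step left them, time stands still between calls to the robot, and variables do not carry over. Pictures are saved under pics/ and viewed, and the job is handed in when it is done.

Besides the shell and the picture viewer there is one more tool, called by a JSON object that holds its "op" and its "data", one argument or row to a line. arm_command: Moves the arm, as the interface text tells. Its arguments: {"type":"object","properties":{"rows":{"type":"array"}},"required":["rows"]}

```bash
mkdir -p pics; ls; python3 - <<'E'
from station import robot, viewer
import cv2
s=robot.get_state()
print(s)
for n in ["side","top","wrist"]:
    c=viewer.calibration(n); print(n,c)
    cv2.imwrite(f"pics/{n}0.png",viewer.grab_frame(n))
E
```

```text
pics
{'clock': 0.0, 'joints': array([ 1.04070991e+00,  5.28248213e-02,  1.40178412e+00,  2.81362078e-06,
        1.68858343e+00, -7.02665061e-02]), 'dq': array([-0.0019858 ,  0.00079019,  0.0016972 ,  0.00082668, -0.00134738,
        0.00155644]), 'joint_torque': array([-5.93013647e-04, -3.81663609e+01, -3.60189056e+01, -9.23304833e-05,
        6.14575329e-03, -1.74490449e-07]), 'eef_pos': array([0.23279768, 0.47022619, 0.23844868]), 'tool_rot': array([[-8.96132532e-01,  4.43785790e-01, -8.11239687e-04],
       [ 4.43786517e-01,  8.96131478e-01, -1.37876360e-03],
       [ 1.15101728e-04, -1.59557215e-03, -9.99998720e-01]]), 'ft_force': array([-0.51098898, -1.1011747 ,  0.14260509]), 'ft_torque': array([ 0.03782967, -0.00458325,  0.00850484]), 'width': 0.9978330092456709}
side {'camera_matrix': array([[462.36011816,   0.        , 278.16591997],
       [  0.        , 462.36011816, 209.51405282],
       [  0.        ,   0.        ,   1.        ]]), 'k1': -0.11924061485758958, 'world_from_camera': array([[ 0.94953564, -0.19188081,  0.24812058,  0.23747778],
       [-0.31365027, -0.586817
[... 495 characters left out ...]
4766],
       [-0.00817649, -0.0875477 , -0.99612677,  1.1042702 ],
       [ 0.        ,  0.        ,  0.        ,  1.        ]])}
wrist {'camera_matrix': array([[293.16465354,   0.        , 274.56926468],
       [  0.        , 293.16465354, 208.60052901],
       [  0.        ,   0.        ,   1.        ]]), 'k1': 0.011402113504325859, 'world_from_camera': array([[ 4.43978481e-01,  8.46679645e-01,  2.93286016e-01,
         1.56427408e-01],
       [ 8.96037448e-01, -4.19515952e-01, -1.45338427e-01,
         5.09726842e-01],
       [-1.69257086e-05,  3.27322387e-01, -9.44912723e-01,
         3.72598684e-01],
       [ 0.00000000e+00,  0.00000000e+00,  0.00000000e+00,
         1.00000000e+00]])}
```

View pics/top0.png

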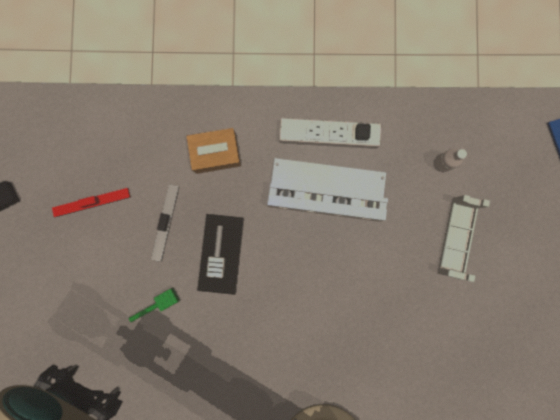

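View pics/side0.png

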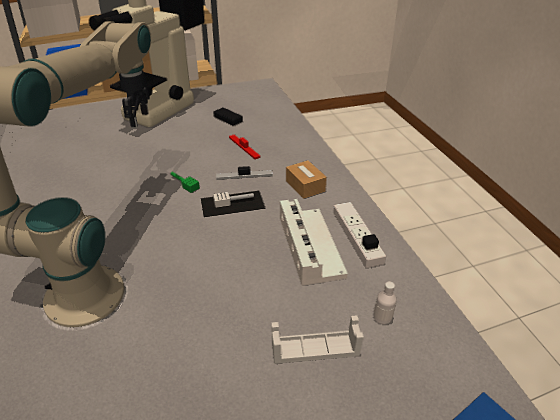

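View pics/wrist0.png

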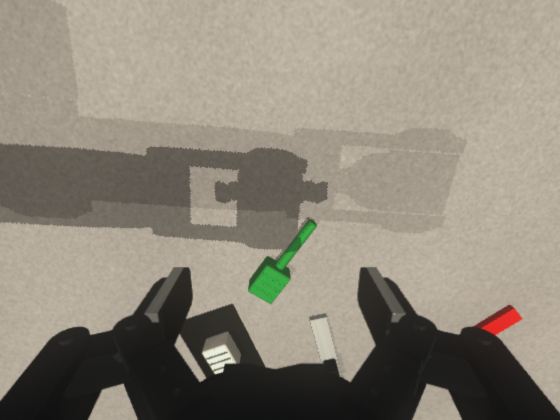

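Top view: rod on black mat (~217,255), steel bar (~165,222; red one at 90,202 is the decoy), green decoy rod (~155,305), carrier (~328,190), rack (~460,237), bottle (455,157), tissues (213,150), strip (330,132). The image-up direction is world +x. Now enlarged crops.

```bash
cat > h.py <<'E'
import numpy as np, cv2
from station import robot, viewer
def und(c,px):
    K=c["camera_matrix"];k=c["k1"]
    px=np.atleast_2d(np.asarray(px,float))
    d=(px-[K[0,2],K[1,2]])/[K[0,0],K[1,1]]
    u=d.copy()
    for _ in range(30):
        r2=(u**2).sum(1,keepdims=True); u=d/(1+k*r2)
    return u
def ray(c,px):
    u=und(c,px); T=c["world_from_camera"]
    D=np.c_[u,np.ones(len(u))]@T[:3,:3].T
    return T[:3,3],D
def onz(c,px,z):
    o,D=ray(c,px); t=(z-o[2])/D[:,2]
    return o+D*t[:,None]
def tri(c1,p1,c2,p2):
    o1,D1=ray(c1,p1);o2,D2=ray(c2,p2);out=[]
    for a,b in zip(D1,D2):
        a=a/np.linalg.norm(a);b=b/np.linalg.norm(b)
        A=np.c_[a,-b];s=np.linalg.lstsq(A,o2-o1,rcond=None)[0]
        P=o1+a*s[0];Q=o2+b*s[1];out.append(np.r_[(P+Q)/2,np.linalg.norm(P-Q)])
    return np.array(out)
def proj(c,P):
    T=np.linalg.inv(c["world_from_camera"]);P=np.atleast_2d(P)
    q=P@T[:3,:3].T+T[:3,3];u=q[:,:2]/q[:,2:]
    u=u*(1+c["k1"]*(u**2).sum(1,keepdims=True));K=c["camera_matrix"]
    return u*[K[0,0],K[1,1]]+[K[0,2],K[1,2]]
def crop(im,x0,y0,x1,y1,s,name):
    cv2.imwrite(name,cv2.resize(im[y0:y1,x0:x1],None,fx=s,fy=s,interpolation=cv2.INTER_CUBIC))
def toolshift(s,target):  # world target for TCP -> cm in tool axes
    return np.round((s["tool_rot"].T@(np.asarray(target)-s["eef_pos"]))*100,2)
E
python3 - <<'E'
from h import *
t=cv2.imread("pics/top0.png");s=cv2.imread("pics/side0.png")
crop(t,260,150,400,225,5.5,"pics/c1.png")
crop(t,190,205,250,300,6,"pics/c2.png")
crop(t,430,185,500,290,5.5,"pics/c3.png")
crop(s,265,185,400,365,3.2,"pics/c4.png")
E
```

```text
(no output)
```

View pics/c1.png

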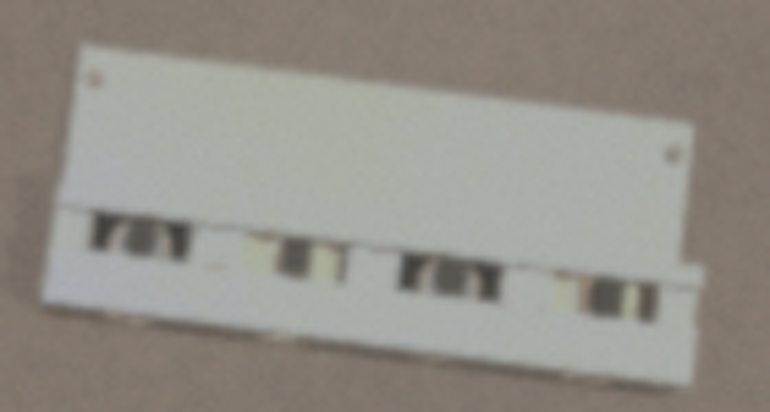

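View pics/c2.png

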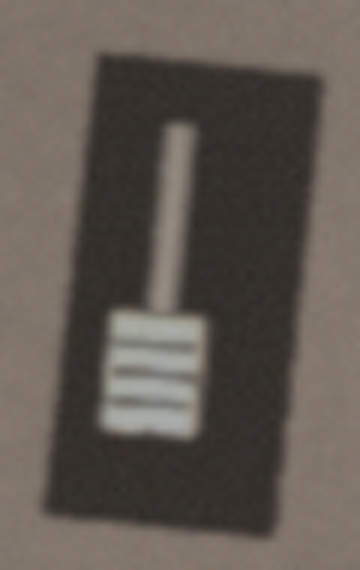

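View pics/c3.png

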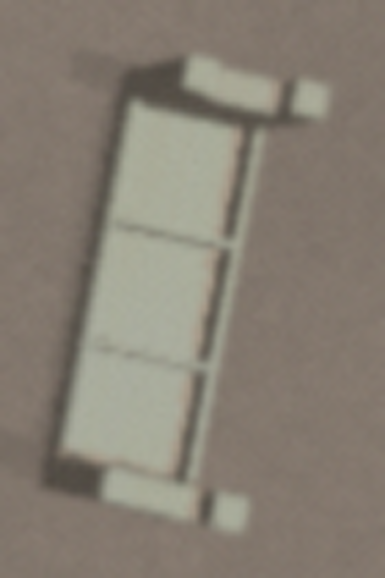

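View pics/c4.png

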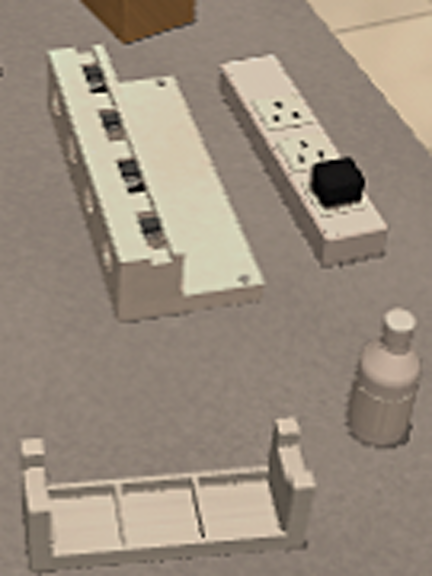

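```bash
python3 - <<'E'
from h import *
c=viewer.calibration("top")
def P(pts,z,s,x0,y0): return onz(c,(np.array(pts)+.5)/s+[x0,y0]-.5,z)
print("carrier roof near L,R far L,R");r=P([(42,302),(692,386),(60,205),(702,285)],.07,5.5,260,150);print(r.round(4))
l=P([(82,45),(692,124)],.02,5.5,260,150);print("ledge far",l.round(4))
print(np.linalg.norm(r[1]-r[0]),np.linalg.norm(l[1]-l[0]))
for v in (r[0]-r[1],l[0]-l[1]): print("yaw",np.arctan2(-v[0],v[1]))
m=P([(98,55),(322,77),(45,514),(272,535)],.003,6,190,205);print("mat",m.round(4),m.mean(0),np.linalg.norm(m[0]-m[2]),np.linalg.norm(m[0]-m[1]))
h=P([(108,311),(209,316),(98,433),(198,440)],.033,6,190,205);print("handle",h.round(4),h.mean(0),np.linalg.norm(h[0]-h[2]),np.linalg.norm(h[0]-h[1]))
t=P([(182,122)],.025,6,190,205);print("tip top",t)
k=P([(187,55),(328,85),(100,500),(246,530)],.072,5.5,430,185);print("rack post tops",k.round(4))
E
```

```text
carrier roof near L,R far L,R
[[ 0.5973  0.1452  0.07  ]
 [ 0.5641 -0.1433  0.07  ]
 [ 0.641   0.1379  0.07  ]
 [ 0.6091 -0.1481  0.07  ]]
ledge far [[ 0.7238  0.1299  0.02  ]
 [ 0.6899 -0.1566  0.02  ]]
0.290426428084007 0.2885113496443132
yaw -0.11465954793262652
yaw -0.11789696019582796
mat [[0.5768 0.3068 0.003 ]
 [0.5686 0.2092 0.003 ]
 [0.3799 0.3234 0.003 ]
 [0.3725 0.2262 0.003 ]] [0.47444625 0.26638886 0.003     ] 0.197534805855978 0.09793344771412218
handle [[0.4674 0.2941 0.033 ]
 [0.4659 0.2517 0.033 ]
 [0.4169 0.2967 0.033 ]
 [0.4146 0.2549 0.033 ]] [0.44120685 0.27434287 0.033     ] 0.05060341963782562 0.04239679354894238
tip top [[0.54731016 0.26636964 0.025     ]]
rack post tops [[ 0.6281 -0.3319  0.072 ]
 [ 0.6156 -0.3927  0.072 ]
 [ 0.4328 -0.2897  0.072 ]
 [ 0.4212 -0.3518  0.072 ]]
```

```bash
cat >> h.py <<'E'
def plan(wps, s=None):
    """wps: list of (x,y,z,toolx_heading_deg or None); prints cm shift & turn in present tool axes"""
    s=s or robot.get_state(); R=s["tool_rot"];p=s["eef_pos"]
    h0=np.degrees(np.arctan2(R[1,0],R[0,0]))
    for w in wps:
        d=R.T@(np.array(w[:3])-p)*100
        t=0 if w[3] is None else -((w[3]-h0+180)%360-180)
        print("cm",d.round(2),"turn",round(t,1))
CY=-0.116; CO=np.array([.6075,-.002]); 
def car(x,y): return CO+[x*np.cos(CY)-y*np.sin(CY), x*np.sin(CY)+y*np.cos(CY)]
E
python3 - <<'E'
from h import *
plan([(.441,.274,.15,175.7)])
E
```

```text
cm [-27.37  -8.34   8.87] turn -22.0
```

{"op": "arm_command", "data": {
  "rows": [1,-9,-2.8,3,-8,1,-18,-5.5,6,-15,1,-27.4,-8.3,8.9,-22,1,-27.4,-8.3,8.9,-22,1,-27.4,-8.3,8.9,-22,1,-27.4,-8.3,8.9,-22,1,-27.4,-8.3,8.9,-22,1,-27.4,-8.3,8.9,-22]
}}

```text
clock: 1.15
eef_pos: [0.4412, 0.2755, 0.1509]
tool_rot: [[-0.997, 0.074, 0.001], [0.074, 0.997, 0.001], [-0.001, 0.001, -1.0]]
ft_force: [-0.1, -0.5, 0.2]
width: 1.002
```

```bash
python3 - <<'E'
from h import *
s=robot.get_state();print(s["eef_pos"],s["tool_rot"][:,0],s["dq"].round(3))
c=viewer.calibration("wrist");cv2.imwrite("pics/w1.png",viewer.grab_frame("wrist"));np.save("w1.npy",c,allow_pickle=True)
E
```

```text
[0.44115404 0.2755301  0.1508596 ] [-9.97250363e-01  7.41028963e-02 -6.88165589e-04] [ 0.005 -0.003 -0.001  0.    -0.003 -0.002]
```

View pics/w1.png

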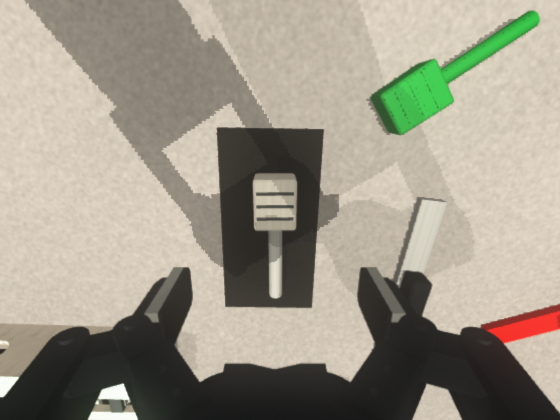

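Wrist view: the aluminium-handled rod (handle ~275,203, tip ~277,296) lies on the black mat; the green lookalike is off to the right at (415,95). The rod on the mat is meant.

```bash
python3 - <<'E'
from h import *
c=np.load("w1.npy",allow_pickle=True).item();im=cv2.imread("pics/w1.png")
crop(im,210,120,330,310,3.15,"pics/w1c.png")
E
```

```text
(no output)
```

View pics/w1c.png

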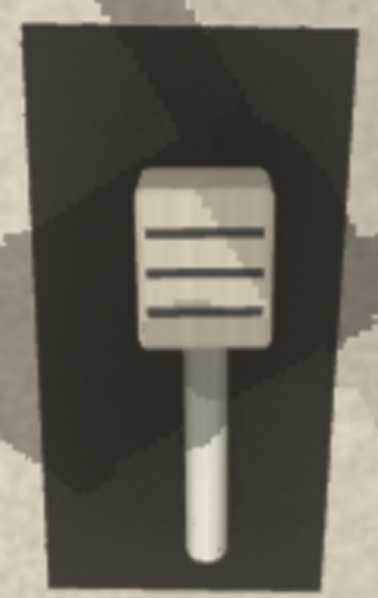

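```bash
python3 - <<'E'
from h import *
c=np.load("w1.npy",allow_pickle=True).item()
f=lambda p:(np.array(p)+.5)/3.15+[210,120]-.5
h=onz(c,f([(136,188),(273,188),(140,348),(271,348)]),.033);print(h.round(4),h.mean(0).round(4),np.linalg.norm(h[0]-h[1]),np.linalg.norm(h[0]-h[2]))
t=onz(c,f([(207,562)]),.016);print(t)
m=onz(c,f([(22,24),(357,30),(48,588),(321,590)]),.003);print(m.round(4),m.mean(0).round(4))
b=h[:2].mean(0);a=h[2:].mean(0);print("yaw",np.arctan2(*(t[0]-h.mean(0))[[1,0]]))
hc=h.mean(0)
plan([(hc[0],hc[1],.014,175.7)])
E
```

```text
[[0.4148 0.2605 0.033 ]
 [0.4177 0.2986 0.033 ]
 [0.4632 0.2569 0.033 ]
 [0.4661 0.2956 0.033 ]] [0.4404 0.2779 0.033 ] 0.03822078461643725 0.04849320343455767
[[0.55184987 0.27031014 0.016     ]]
[[0.3702 0.2292 0.003 ]
 [0.3792 0.3275 0.003 ]
 [0.5681 0.211  0.003 ]
 [0.5765 0.3103 0.003 ]] [0.4735 0.2695 0.003 ]
yaw -0.06772922964843692
cm [ 0.1   0.22 13.68] turn 0.1
```

{"op": "arm_command", "data": {
  "rows": [1,0.1,0.2,5,0,1,0.1,0.2,9,0,1,0.1,0.2,12,0,1,0.1,0.2,13.6,0,1,0.1,0.2,13.6,0,-1,0.1,0.2,13.6,0,-1,0.1,0.2,13.6,0,-1,0.1,0.2,13.6,0,-1,0.1,0.2,13.6,0,-1,0.1,0.2,13.6,0,-1,0.1,0.2,13.6,0]
}}

```text
clock: 2.58
eef_pos: [0.4416, 0.277, 0.0156]
tool_rot: [[-0.997, 0.076, 0.002], [0.076, 0.997, 0.001], [-0.002, 0.001, -1.0]]
ft_force: [0.4, -0.4, 6.3]
width: 0.455
```

```bash
python3 - <<'E'
from h import *
plan([(.45,.27,.22,None),(.55,.0,.22,173.35)])
E
```

```text
cm [ -0.93  -0.61 -20.44] turn 0
cm [-12.95 -26.77 -20.45] turn 2.3
```

{"op": "arm_command", "data": {
  "rows": [-1,0,0,-5,0,-1,0,0,-11,0,-1,-1,-1,-17,0,-1,-3,-6,-20.4,0,-1,-6,-12,-20.4,1,-1,-9,-18,-20.4,2,-1,-11,-23,-20.4,2.3,-1,-13,-26.8,-20.4,2.3,-1,-13,-26.8,-20.4,2.3,-1,-13,-26.8,-20.4,2.3,-1,-13,-26.8,-20.4,2.3]
}}

```text
clock: 3.95
eef_pos: [0.5499, 0.0006, 0.2182]
tool_rot: [[-0.993, 0.114, -0.0], [0.114, 0.993, 0.0], [0.0, 0.0, -1.0]]
ft_force: [0.4, -0.4, -1.9]
width: 0.463
```

```bash
python3 - <<'E'
from h import *
s=robot.get_state();print(s["eef_pos"],s["tool_rot"][:,0],s["dq"].round(3))
c=viewer.calibration("wrist");im=viewer.grab_frame("wrist");cv2.imwrite("pics/w2.png",im);np.save("w2.npy",c,allow_pickle=True)
E
```

```text
[0.5498693  0.00057214 0.21823338] [-9.93461295e-01  1.14169179e-01  2.30270683e-04] [ 0.003 -0.002 -0.001 -0.002  0.    -0.   ]
```

View pics/w2.png

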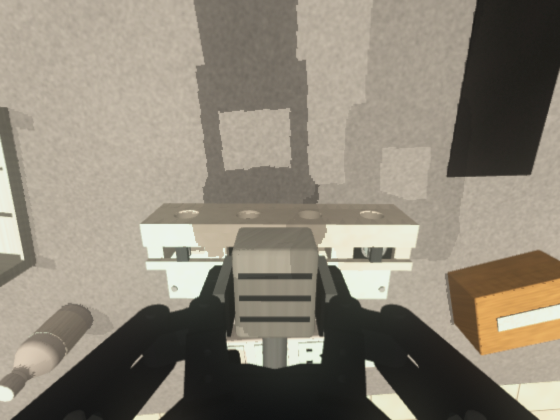

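```bash
python3 - <<'E'
from h import *
im=cv2.imread("pics/w2.png")
crop(im,135,190,425,310,2.75,"pics/w2c.png")
crop(im,150,203,410,225,3,"pics/w2d.png")
E
```

```text
(no output)
```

View pics/w2c.png

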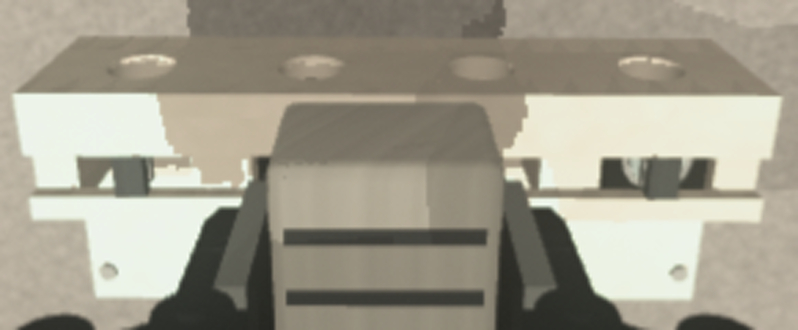

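View pics/w2d.png

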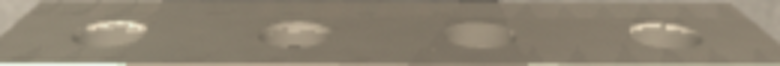

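```bash
python3 - <<'E'
from h import *
c=np.load("w2.npy",allow_pickle=True).item()
f=lambda p,s,o:(np.array(p)+.5)/s+o-.5
a=onz(c,f([(13,94),(781,94)],2.75,[135,190]),.07);b=onz(c,f([(78,37),(712,37)],2.75,[135,190]),0.)
for q in(a,b): print(q.round(4),q.mean(0).round(4),np.linalg.norm(q[0]-q[1]),np.arctan2(-(q[1]-q[0])[0],(q[1]-q[0])[1]))
h=onz(c,f([(142,67),(314,67),(482,67),(651,67)],2.75,[135,190]),.04);print(h.round(4))
print("top-based",[car(-.027,y).round(4) for y in(-.105,-.035,.035,.105)])
E
```

```text
[[ 0.563  -0.1396  0.07  ]
 [ 0.5963  0.1476  0.07  ]] [0.5796 0.004  0.07  ] 0.28909613968389336 -0.11529780294383823
[[ 0.5632 -0.1403  0.    ]
 [ 0.5966  0.1486  0.    ]] [0.5799 0.0041 0.    ] 0.29084048717967304 -0.11520104089434238
[[ 0.5678 -0.1     0.04  ]
 [ 0.5759 -0.0297  0.04  ]
 [ 0.5839  0.0392  0.04  ]
 [ 0.5919  0.1084  0.04  ]]
top-based [array([ 0.5685, -0.1032]), array([ 0.5766, -0.0336]), array([0.5847, 0.0359]), array([0.5928, 0.1054])]
```

```bash
sed -i 's/^CY=.*/CY=-0.1155; CO=np.array([.607,-.0005])/' h.py; python3 - <<'E'
from h import *
plan([(*car(-.16,.105),z,180+np.degrees(CY)) for z in (.2,.0376)]+[(*car(-.145,.105),.0376,None)])
E
```

```text
cm [10.3  11.06  1.84] turn 0.1
cm [10.3  11.06 18.08] turn 0.1
cm [ 8.8  11.06 18.08] turn 0
```

{"op": "arm_command", "data": {
  "rows": [-1,5,5,1,0,-1,10.3,11,4,0,-1,10.3,11.1,9,0,-1,10.3,11.1,14,0,-1,10.3,11.1,17,0,-1,10.3,11.1,18.1,0,-1,10.3,11.1,18.1,0,-1,10.3,11.1,18.1,0,-1,10.3,11.1,18.1,0]
}}

```text
clock: 5.12
eef_pos: [0.4616, 0.1218, 0.0387]
tool_rot: [[-0.993, 0.116, 0.003], [0.116, 0.993, 0.001], [-0.002, 0.001, -1.0]]
ft_force: [0.4, -0.2, -2.4]
width: 0.457
```

```bash
python3 - <<'E'
from h import *
s=robot.get_state();print(s["eef_pos"],s["tool_rot"][:,0])
a=viewer.grab_frame("side");b=viewer.grab_frame("top")
cv2.imwrite("pics/s3.png",a);cv2.imwrite("pics/t3.png",b)
o=np.hstack([cv2.resize(a[150:300,200:380],None,fx=2.6,fy=2.6,interpolation=2)[:390],cv2.resize(b[150:270,240:400],None,fx=2,fy=2,interpolation=2)[:240].repeat(1,0) if 0 else cv2.copyMakeBorder(cv2.resize(b[150:290,240:360],None,fx=2.6,fy=2.6,interpolation=2),0,26,0,0,0)])
cv2.imwrite("pics/st3.png",o)
E
```

```text
[0.46160926 0.12182384 0.03870755] [-0.99326292  0.11585575 -0.00249297]
```

View pics/st3.png

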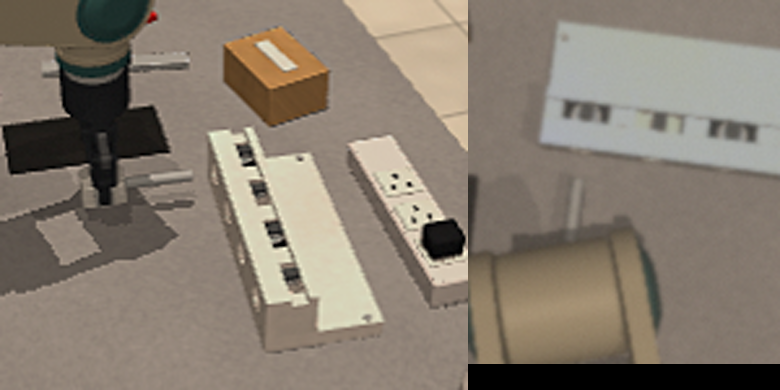

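```bash
python3 - <<'E'
from h import *
cs=viewer.calibration("side");ct=viewer.calibration("top")
print(tri(cs,[(273.6,217.6)],ct,[(281.7,218.2)]))
s=robot.get_state();tip=s["eef_pos"]-s["tool_rot"][:,0]*.105;print(tip, proj(cs,tip),proj(ct,tip))
print("bore", car(-.027,.105))
plan([(*car(-.152+d,.105),.0376,180+np.degrees(CY)) for d in (0,.02,.03,.05,.094)])
E
```

```text
[[0.5665227  0.10897708 0.03703636 0.00099238]]
[0.56549092 0.10959158 0.03828128] [[273.04830136 217.23871948]] [[281.50644202 218.38744408]]
bore [0.59228045 0.10691199]
cm [-0.69  0.04  0.05] turn -0.0
cm [-2.69  0.04  0.06] turn -0.0
cm [-3.69  0.04  0.06] turn -0.0
cm [-5.69  0.04  0.06] turn -0.0
cm [-10.09   0.04   0.07] turn -0.0
```

{"op": "arm_command", "data": {
  "rows": [-1,-0.7,-0.05,0.05,0,-1,-1.4,-0.05,0.05,0,-1,-2.1,-0.05,0.05,0,-1,-2.8,-0.05,0.05,0,-1,-3.3,-0.05,0.05,0,-1,-3.3,-0.05,0.05,0]
}}

```text
clock: 5.98
eef_pos: [0.4937, 0.1173, 0.0367]
tool_rot: [[-0.993, 0.116, -0.0], [0.116, 0.993, 0.0], [0.0, 0.0, -1.0]]
ft_force: [-0.2, 0.0, -1.3]
width: 0.459
```

{"op": "arm_command", "data": {
  "rows": [-1,-0.5,0,0,0,-1,-1,0,0,0,-1,-1.6,0,0,0,-1,-2.2,0,0,0,-1,-2.8,0,0,0,-1,-3.4,0,0,0,-1,-4,0,0,0,-1,-4.6,0,0,0,-1,-5.1,0,0,0,-1,-5.5,0,0,0,-1,-5.8,0,0,0,-1,-5.9,0,0,0]
}}

```text
clock: 7.48
eef_pos: [0.5522, 0.1105, 0.0368]
tool_rot: [[-0.993, 0.116, 0.0], [0.116, 0.993, 0.0], [0.0, 0.0, -1.0]]
ft_force: [-0.8, 0.2, -2.7]
width: 0.454
```

```bash
python3 - <<'E'
from h import *
s=robot.get_state();print(s["eef_pos"],s["tool_rot"][:,0],s["ft_force"])
a=viewer.grab_frame("side");b=viewer.grab_frame("top")
cv2.imwrite("pics/s4.png",a);cv2.imwrite("pics/t4.png",b)
o=np.hstack([cv2.resize(a[150:300,200:380],None,fx=2.6,fy=2.6,interpolation=2)[:390],cv2.copyMakeBorder(cv2.resize(b[150:290,240:360],None,fx=2.6,fy=2.6,interpolation=2),0,26,0,0,0)])
cv2.imwrite("pics/st4.png",o)
E
```

```text
[0.55216116 0.11050913 0.03676302] [-9.93272869e-01  1.15797273e-01  1.18006846e-06] [-0.77964219  0.16351152 -2.73687627]
```

View pics/st4.png

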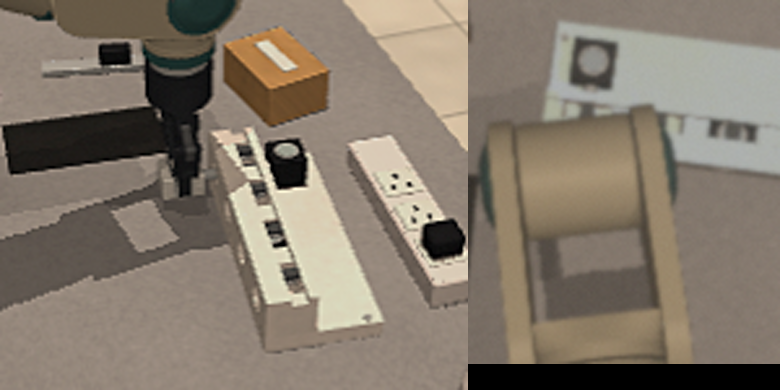

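```bash
python3 - <<'E'
from h import *
ct=viewer.calibration("top");cs=viewer.calibration("side")
p=onz(ct,[(288.3,173.5)],.06)[0];print(p)
d=p[:2]-CO;R=np.array([[np.cos(CY),np.sin(CY)],[-np.sin(CY),np.cos(CY)]]);print("carrier xy",R@d)
a=cv2.imread("pics/s4.png");a0=cv2.imread("pics/side0.png")
o=np.hstack([cv2.resize(i[195:275,275:335],None,fx=6,fy=6,interpolation=2) for i in(a0,a)]);cv2.imwrite("pics/sl.png",o)
plan([(*car(x,y),.038,180+np.degrees(CY)) for x,y in ((-.16,.105),(-.16,-.035),(-.125,-.035),(-.066,-.035))])
E
```

```text
[0.67647353 0.09430295 0.06      ]
carrier xy [0.05808524 0.10217766]
cm [ 9.28  0.09 -0.12] turn -0.0
cm [  9.27 -13.91  -0.12] turn -0.0
cm [  5.77 -13.9   -0.12] turn -0.0
cm [ -0.13 -13.9   -0.11] turn -0.0
```

View pics/sl.png

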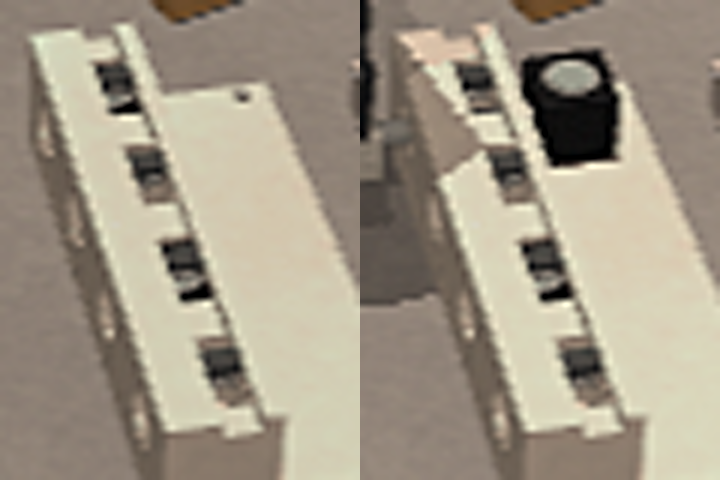

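Block 1 is out at carrier x ≈ 58 mm. Slot 3 (y −35) still shows a black block, and slots 2 and 4 are empty. Next the y −35 block.

{"op": "arm_command", "data": {
  "rows": [-1,2,0,-0.1,0,-1,5,0,-0.1,0,-1,9.3,0,-0.1,0,-1,9.3,-2,-0.1,0,-1,9.3,-6,-0.1,0,-1,9.3,-11,-0.1,0,-1,9.3,-14,-0.1,0,-1,9.3,-14,-0.1,0,-1,9.3,-14,-0.1,0,-1,9.3,-14,-0.1,0]
}}

```text
clock: 8.82
eef_pos: [0.4436, -0.0169, 0.0379]
tool_rot: [[-0.993, 0.115, 0.0], [0.115, 0.993, 0.0], [-0.0, 0.0, -1.0]]
ft_force: [0.3, 0.1, -1.9]
width: 0.455
```

```bash
python3 - <<'E'
from h import *
s=robot.get_state();print(s["eef_pos"],s["tool_rot"][:,0])
a=viewer.grab_frame("side");b=viewer.grab_frame("top")
cv2.imwrite("pics/s5.png",a);cv2.imwrite("pics/t5.png",b)
o=np.hstack([cv2.resize(a[180:300,200:350],None,fx=2.6,fy=2.6,interpolation=2),cv2.resize(b[150:270,240:390],None,fx=2.6,fy=2.6,interpolation=2)])
cv2.imwrite("pics/st5.png",o)
tip=s["eef_pos"]-s["tool_rot"][:,0]*.105;tip[2]+=.0015
print(tip,proj(viewer.calibration("side"),tip),proj(viewer.calibration("top"),tip))
plan([(*car(x,y),.038,180+np.degrees(CY)) for x,y in ((-.125,-.036),(-.066,-.036))])
E
```

```text
[ 0.44358765 -0.01694167  0.03786367] [-9.93422788e-01  1.14503774e-01 -2.22736389e-04]
[ 0.54789704 -0.02896456  0.03938706] [[282.19757548 247.8764183 ]] [[336.61808559 226.17527857]]
cm [-3.55 -0.08 -0.02] turn 0.0
cm [-9.45 -0.08 -0.02] turn 0.0
```

View pics/st5.png

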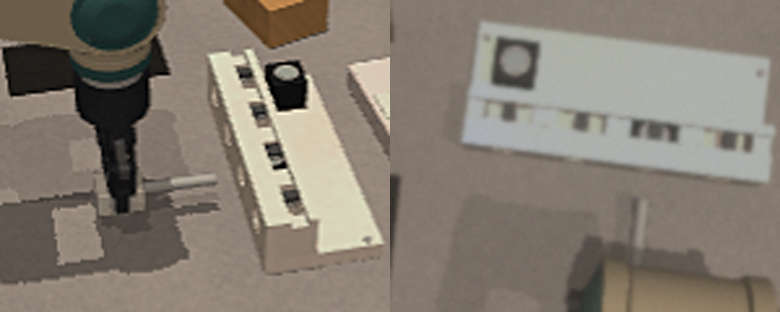

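{"op": "arm_command", "data": {
  "rows": [-1,-0.7,-0.15,0,0,-1,-1.4,-0.15,0,0,-1,-2.1,-0.15,0,0,-1,-2.8,-0.15,0,0,-1,-3.5,-0.15,0,0,-1,-3.5,-0.15,0,0]
}}

```text
clock: 9.68
eef_pos: [0.4785, -0.0234, 0.0378]
tool_rot: [[-0.993, 0.116, 0.0], [0.116, 0.993, 0.0], [-0.0, 0.0, -1.0]]
ft_force: [0.7, -0.0, -1.8]
width: 0.456
```

{"op": "arm_command", "data": {
  "rows": [-1,-0.5,0,0,0,-1,-1,0,0,0,-1,-1.6,0,0,0,-1,-2.2,0,0,0,-1,-2.8,0,0,0,-1,-3.4,0,0,0,-1,-4,0,0,0,-1,-4.6,0,0,0,-1,-5.1,0,0,0,-1,-5.5,0,0,0,-1,-5.8,0,0,0,-1,-5.9,0,0,0]
}}

```text
clock: 11.18
eef_pos: [0.5368, -0.0301, 0.0378]
tool_rot: [[-0.993, 0.116, -0.0], [0.116, 0.993, 0.0], [0.0, 0.0, -1.0]]
ft_force: [-1.2, 0.1, -1.8]
width: 0.453
```

{"op": "arm_command", "data": {
  "rows": [-1,0,0,0,0,-1,3,0,0,0,-1,6,0,0,0,-1,10,0,0,0,-1,14,0,0,0,-1,14,0,0,0]
}}

```text
clock: 11.92
eef_pos: [0.3954, -0.0135, 0.0373]
tool_rot: [[-0.993, 0.116, -0.001], [0.116, 0.993, 0.0], [0.001, 0.0, -1.0]]
ft_force: [-0.1, 1.0, -1.1]
width: 0.457
```

```bash
python3 - <<'E'
from h import *
s=robot.get_state();print(s["eef_pos"],s["tool_rot"][:,0],s["width"])
a=viewer.grab_frame("side");b=viewer.grab_frame("top")
cv2.imwrite("pics/s6.png",a);cv2.imwrite("pics/t6.png",b)
o=np.hstack([cv2.resize(a[180:300,200:350],None,fx=2.6,fy=2.6,interpolation=2),cv2.resize(b[150:270,240:390],None,fx=2.6,fy=2.6,interpolation=2)])
cv2.imwrite("pics/st6.png",o)
# mat mean of both cams; rod back
plan([(s["eef_pos"][0],s["eef_pos"][1],.12,None),(.441,.276,.12,175.9),(.441,.276,.020,175.9),(.441,.276,.0156,175.9)])
E
```

```text
[ 0.3954023  -0.01354347  0.03726731] [-0.99330315  0.11553272  0.0010193 ] 0.4565986650801096
cm [ 0.27  0.01 -8.16] turn 0
cm [-0.91 29.3  -8.15] turn -2.5
cm [-0.89 29.3   1.85] turn -2.5
cm [-0.88 29.3   2.29] turn -2.5
```

View pics/st6.png

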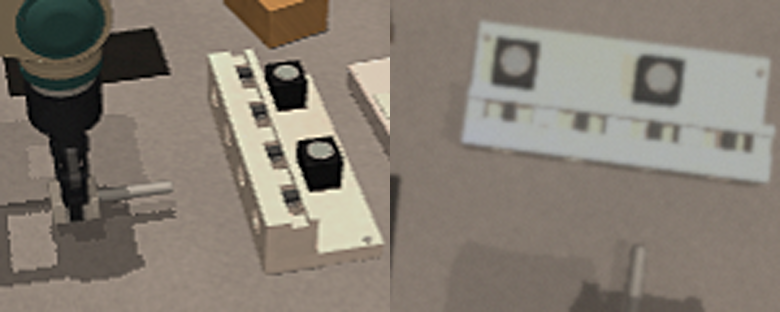

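View pics/t6.png

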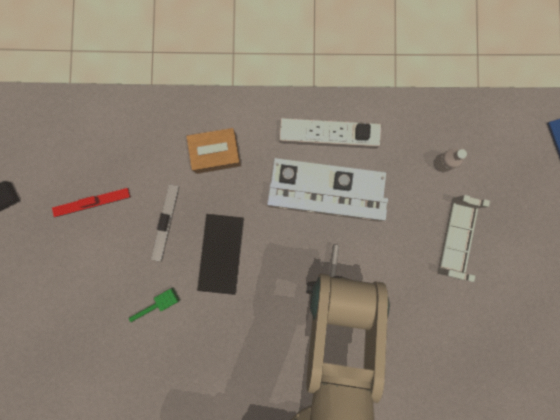

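Both blocks stand out on the ledge (top view 288,173 and 343,181). All four slots are now empty. Now put the rod back on the mat.

{"op": "arm_command", "data": {
  "rows": [-1,0,0,-4,0,-1,0,2,-8.1,0,-1,-0.3,8,-8.1,0,-1,-0.6,14,-8.1,-1,-1,-0.8,20,-8.1,-2,-1,-0.9,26,-8.1,-2.5,-1,-0.9,29.3,-8.1,-2.5,-1,-0.9,29.3,-4,-2.5,-1,-0.9,29.3,0,-2.5,-1,-0.9,29.3,1.3,-2.5,-1,-0.9,29.3,1.8,-2.5,-1,-0.9,29.3,2.0,-2.5]
}}

```text
clock: 13.52
eef_pos: [0.4416, 0.2766, 0.0192]
tool_rot: [[-0.997, 0.073, 0.002], [0.073, 0.997, 0.001], [-0.002, 0.002, -1.0]]
ft_force: [0.3, -0.5, -2.0]
width: 0.456
```

{"op": "arm_command", "data": {
  "rows": [-1,0,0,0.15,0,-1,0,0,0.25,0,-1,0,0,0.25,0,-1,0,0,0.25,0]
}}

```text
clock: 14.02
eef_pos: [0.4406, 0.2762, 0.0157]
tool_rot: [[-0.997, 0.072, 0.001], [0.072, 0.997, 0.0], [-0.001, 0.0, -1.0]]
ft_force: [-0.2, -0.8, -0.4]
width: 0.455
```

{"op": "arm_command", "data": {
  "rows": [-0.4,0,0,0.05,0,0,0,0,0.05,0,0.5,0,0,0.05,0,1,0,0,0.05,0,1,0,0,-3,0,1,0,0,-9,0,1,0,0,-15,0,1,0,0,-20,0,1,0,0,-20,0]
}}

```text
clock: 15.15
eef_pos: [0.442, 0.2769, 0.2205]
tool_rot: [[-0.997, 0.072, 0.008], [0.072, 0.997, 0.005], [-0.008, 0.005, -1.0]]
ft_force: [0.9, 0.3, -0.4]
width: 0.998
```

```bash
python3 - <<'E'
from h import *
s=robot.get_state();print(s["eef_pos"],s["tool_rot"][:,0],s["width"])
cv2.imwrite("pics/w7.png",viewer.grab_frame("wrist"))
plan([(*car(.02,.04),.20,180+np.degrees(CY))])
E
```

```text
[0.44204117 0.27694808 0.22047717] [-0.99735229  0.07227422 -0.00805288] 0.9982237202584828
cm [-20.71 -22.52   1.74] turn 2.5
```

View pics/w7.png

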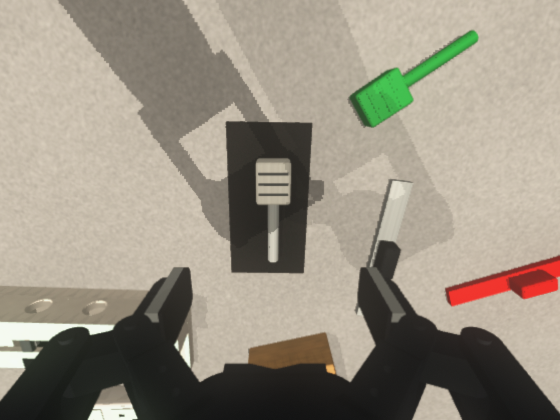

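```bash
python3 - <<'E'
from h import *
plan([(.60,.025,.21,180+np.degrees(CY))])
ct=viewer.calibration("top");b=cv2.imread("pics/t6.png")
g=b.max(2)<70;g=g.astype(np.uint8)
n,l,st,ce=cv2.connectedComponentsWithStats(g)
for i in range(1,n):
    if st[i,4]>60: print(st[i],ce[i])
E
```

```text
cm [-17.66 -23.94   0.73] turn 2.5
[547 123  13  35  62] [553.56451613 139.58064516]
[356 124  14  16 180] [362.21111111 131.5       ]
[334 172  16  18  80] [339.6875 183.0625]
[  0 182  20  29 394] [  7.18781726 195.03807107]
[158 214  11  17 126] [163.22222222 221.79365079]
[ 198  215   45   79 2819] [220.32493792 253.90386662]
[307 277  13  44 312] [313.32371795 295.35576923]
```

{"op": "arm_command", "data": {
  "rows": [1,-5,-5,0,0,1,-9,-10,0.7,1,1,-13,-15,0.7,2,1,-17,-20,0.7,2.5,1,-17.7,-23.9,0.7,2.5,1,-17.7,-23.9,0.7,2.5,1,-17.7,-23.9,0.7,2.5]
}}

```text
clock: 16.08
eef_pos: [0.5991, 0.0253, 0.2067]
tool_rot: [[-0.993, 0.116, -0.003], [0.116, 0.993, 0.001], [0.003, 0.0, -1.0]]
ft_force: [-0.4, 1.2, 0.3]
width: 1.002
```

```bash
python3 - <<'E'
from h import *
s=robot.get_state();print(s["eef_pos"],s["tool_rot"][:,0],s["width"])
c=viewer.calibration("wrist");im=viewer.grab_frame("wrist");cv2.imwrite("pics/w8.png",im);np.save("w8.npy",c,allow_pickle=True)
E
```

```text
[0.59911733 0.02530973 0.20669887] [-0.99326474  0.11583765  0.00260761] 1.0018849275167472
```

View pics/w8.png

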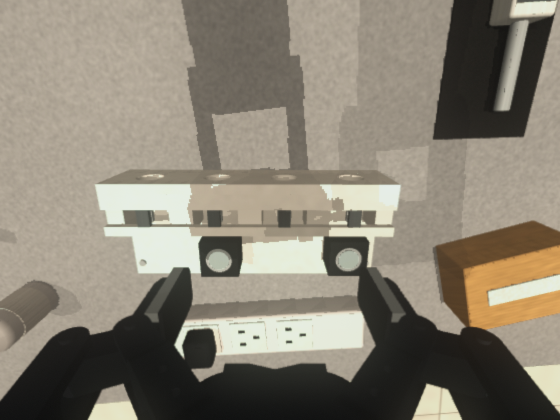

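Wrist view: both blocks stand on the ledge, windows up, at (219,260) and (348,259). All carrier slots are clear. Measuring the top faces.

```bash
python3 - <<'E'
from h import *
im=cv2.imread("pics/w8.png");crop(im,190,225,380,290,4,"pics/w8c.png")
E
```

```text
(no output)
```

View pics/w8c.png

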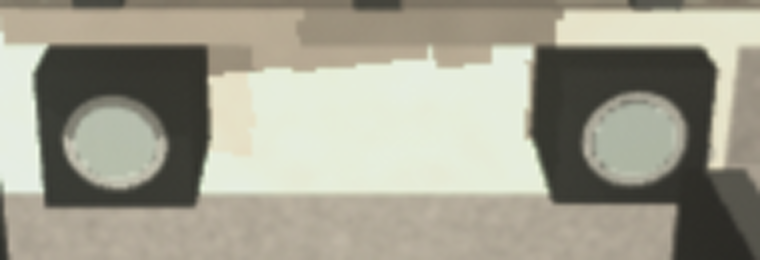

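```bash
python3 - <<'E'
from h import *
c=np.load("w8.npy",allow_pickle=True).item()
f=lambda p:(np.array(p)+.5)/4+[190,225]-.5
print("wrist",onz(c,f([(115,142),(635,139)]),.06).round(4))
print("far edge L, R",onz(c,f([(45,207),(196,206),(555,203),(678,203)]),.06).round(4))
ct=viewer.calibration("top");t=cv2.imread("pics/t6.png")
crop(t,265,155,365,205,7,"pics/t6c.png")
E
```

```text
wrist [[ 0.662  -0.0409  0.06  ]
 [ 0.6775  0.0983  0.06  ]]
far edge L, R [[ 0.6796 -0.0635  0.06  ]
 [ 0.6842 -0.0223  0.06  ]
 [ 0.6948  0.0757  0.06  ]
 [ 0.6987  0.1093  0.06  ]]
```

View pics/t6c.png

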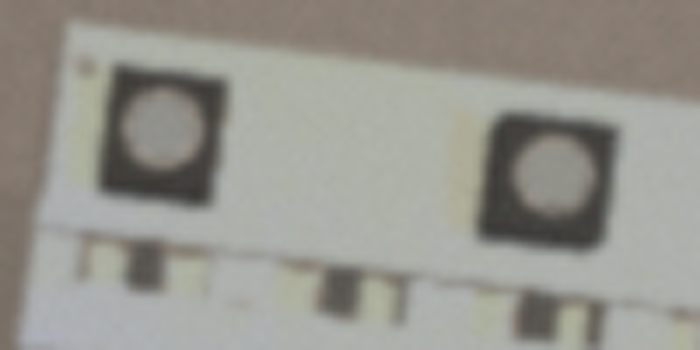

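```bash
python3 - <<'E'
from h import *
ct=viewer.calibration("top")
f=lambda p:(np.array(p)+.5)/7+[265,155]-.5
p=onz(ct,f([(163,130),(554,176)]),.06);print(p.round(4))
plan([(p[0,0],p[0,1]+.001,.12,180+np.degrees(CY)),(p[0,0],p[0,1]+.001,.043,None)])
E
```

```text
[[ 0.6774  0.0954  0.06  ]
 [ 0.6627 -0.0435  0.06  ]]
cm [-6.98  7.9   8.71] turn 0.0
cm [-6.99  7.9  16.41] turn 0
```

{"op": "arm_command", "data": {
  "rows": [1,-4,4,3,0,1,-7,7.9,8,0,1,-7,7.9,12,0,1,-7,7.9,15,0,1,-7,7.9,16.3,0,1,-7,7.9,16.3,0,1,-7,7.9,16.3,0,-1,-7,7.9,16.3,0,-1,-7,7.9,16.3,0,-1,-7,7.9,16.3,0,-1,-7,7.9,16.3,0,-1,-7,7.9,16.3,0]
}}

```text
clock: 17.62
eef_pos: [0.6789, 0.0953, 0.0463]
tool_rot: [[-0.993, 0.116, 0.002], [0.116, 0.993, 0.0], [-0.002, 0.0, -1.0]]
ft_force: [-0.7, -0.6, 5.7]
width: 0.477
```

{"op": "arm_command", "data": {
  "rows": [-1,0,0,0,0,-1,0,0,-3,0,-1,0,0,-8,0,-1,0,0,-12,0,-1,0,0,-12,0]
}}

```text
clock: 18.25
eef_pos: [0.6797, 0.0954, 0.1693]
tool_rot: [[-0.993, 0.116, 0.007], [0.116, 0.993, 0.001], [-0.007, 0.001, -1.0]]
ft_force: [-0.3, 0.3, -1.7]
width: 0.474
```

```bash
python3 - <<'E'
from h import *
s=robot.get_state();print(s["eef_pos"],s["tool_rot"][:,0],s["width"],s["joints"].round(2))
RC=np.array([.5244,-.3415]);ry=-.21
plan([(.55,-.20,.2,180+np.degrees(ry)),(.50,-.28,.2,180+np.degrees(ry))])
E
```

```text
[0.67971751 0.09543295 0.16928032] [-0.99326457  0.1156836  -0.00654167] 0.4743713120149313 [ 0.09  0.54  0.96  0.    1.64 -1.37]
cm [  9.45 -30.84  -3.18] turn 5.4
cm [ 13.49 -39.37  -3.22] turn 5.4
```

```bash
python3 - <<'E'
from h import *
plan([(.58,-.30,.22,180-np.degrees(.21))])
E
```

```text
cm [  5.3  -40.42  -5.17] turn 5.4
```

{"op": "arm_command", "data": {
  "rows": [-1,1,-4,-3,0,-1,2,-10,-5,1,-1,3,-16,-5.2,2,-1,4,-22,-5.2,3,-1,4.6,-28,-5.2,4,-1,5,-34,-5.2,5,-1,5.3,-40.4,-5.2,5.4,-1,5.3,-40.4,-5.2,5.4,-1,5.3,-40.4,-5.2,5.4,-1,5.3,-40.4,-5.2,5.4]
}}

```text
clock: 19.5
eef_pos: [0.5793, -0.2983, 0.2164]
tool_rot: [[-0.978, 0.207, -0.001], [0.207, 0.978, 0.001], [0.001, 0.001, -1.0]]
ft_force: [-0.8, 0.0, -1.4]
width: 0.48
```

```bash
python3 - <<'E'
from h import *
s=robot.get_state();print(s["eef_pos"],s["tool_rot"][:,0],s["width"])
c=viewer.calibration("wrist");im=viewer.grab_frame("wrist");cv2.imwrite("pics/w9.png",im);np.save("w9.npy",c,allow_pickle=True)
E
```

```text
[ 0.57929235 -0.29833484  0.21638619] [-0.97838868  0.20677011  0.00130625] 0.4804224041008226
```

View pics/w9.png

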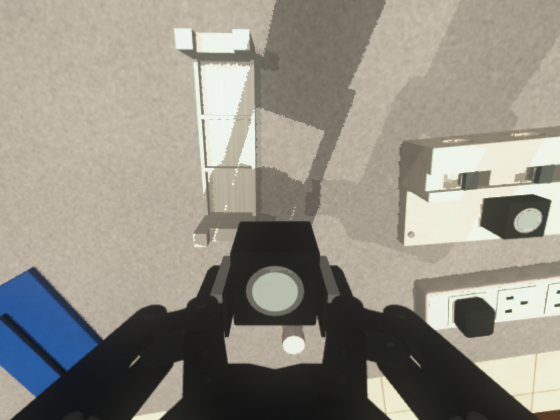

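```bash
python3 - <<'E'
from h import *
im=cv2.imread("pics/w9.png");crop(im,165,20,285,255,2.5,"pics/w9c.png")
E
```

```text
(no output)
```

View pics/w9c.png

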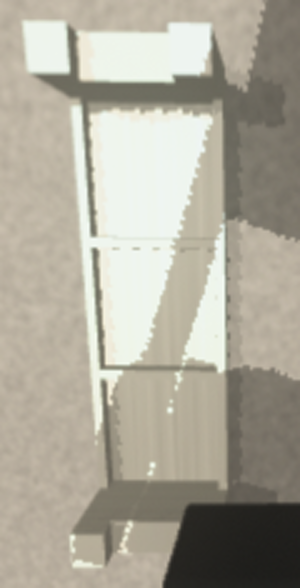

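```bash
python3 - <<'E'
from h import *
c=np.load("w9.npy",allow_pickle=True).item()
f=lambda p:(np.array(p)+.5)/2.5+[165,20]-.5
A=onz(c,f([(22,20),(209,24),(70,567)]),.072);print(A.round(4))
v=A[2]-A[0];print("len",np.linalg.norm(v),"yaw",np.arctan2(v[1],v[0]),"width",np.linalg.norm(A[1]-A[0]))
u=v[:2]/np.linalg.norm(v[:2]);n=np.array([-u[1],u[0]])
print("centre via L side",A[[0,2],:2].mean(0)+.031*n)
# compartment dividers at z .017
D=onz(c,f([(90,243),(225,243),(105,369),(225,369)]),.017);print("div",D.round(4))
dc=D[:,:2].mean(0);print("mid of dividers",dc)
W=onz(c,f([(226,110),(227,480)]),.017);print("right wall",W.round(4),np.arctan2(*(W[1]-W[0])[[1,0]]))
W=onz(c,f([(73,105),(97,430)]),.017);print("left wall",W.round(4),np.arctan2(*(W[1]-W[0])[[1,0]]))
# top image
ct=viewer.calibration("top");t=cv2.imread("pics/t6.png");crop(t,430,185,500,290,5.5,"pics/t6r.png")
g=lambda p:(np.array(p)+.5)/5.5+[430,185]-.5
D=onz(ct,g([(122,222),(238,246),(96,345),(212,370)]),.017);print("top div",D.round(4),D[:,:2].mean(0))
E
```

```text
[[ 0.4186 -0.3474  0.072 ]
 [ 0.4323 -0.2873  0.072 ]
 [ 0.6136 -0.3914  0.072 ]]
len 0.19988310645069224 yaw -0.2219819576235352 width 0.06159228897964066
centre via L side [ 0.52294618 -0.33914265]
div [[ 0.4894 -0.3589  0.017 ]
 [ 0.5014 -0.3017  0.017 ]
 [ 0.5437 -0.3681  0.017 ]
 [ 0.5551 -0.3143  0.017 ]]
mid of dividers [ 0.52239975 -0.33574658]
right wall [[ 0.4509 -0.2894  0.017 ]
 [ 0.608  -0.3257  0.017 ]] -0.22756366010646334
left wall [[ 0.4363 -0.3501  0.017 ]
 [ 0.5709 -0.38    0.017 ]] -0.21800120904768402
top div [[ 0.5565 -0.3241  0.017 ]
 [ 0.5462 -0.3767  0.017 ]
 [ 0.4996 -0.311   0.017 ]
 [ 0.4891 -0.3633  0.017 ]] [ 0.52282209 -0.34377502]
```

View pics/t6r.png

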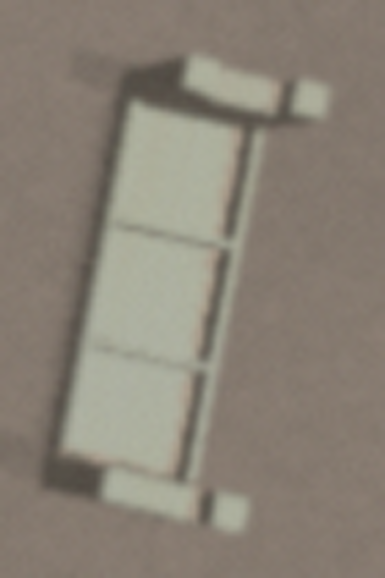

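```bash
cat >> h.py <<'E'
RC=np.array([.5235,-.341]);RY=-.216
def rk(x,y=0): return RC+[x*np.cos(RY)-y*np.sin(RY), x*np.sin(RY)+y*np.cos(RY)]
E
python3 - <<'E'
from h import *
H=180+np.degrees(RY)
plan([(*rk(-.057),z,H) for z in (.15,.06,.04,.034,.0313)])
E
```

```text
cm [10.28 -5.29  6.68] turn 0.5
cm [10.28 -5.29 15.68] turn 0.5
cm [10.27 -5.29 17.68] turn 0.5
cm [10.27 -5.29 18.28] turn 0.5
cm [10.27 -5.29 18.55] turn 0.5
```

{"op": "arm_command", "data": {
  "rows": [-1,4,-2,1,0.5,-1,8,-4,3,0.5,-1,10.3,-5.3,6,0.5,-1,10.3,-5.3,10,0.5,-1,10.3,-5.3,14,0.5,-1,10.3,-5.3,16,0.5,-1,10.3,-5.3,16,0.5,-1,10.3,-5.3,16,0.5,-1,10.3,-5.3,16,0.5]
}}

```text
clock: 20.68
eef_pos: [0.468, -0.3305, 0.0589]
tool_rot: [[-0.976, 0.217, 0.002], [0.217, 0.976, -0.002], [-0.003, -0.001, -1.0]]
ft_force: [0.5, 0.1, -1.0]
width: 0.476
```

```bash
python3 - <<'E'
from h import *
s=robot.get_state();print(s["eef_pos"],s["tool_rot"][:,0],s["width"])
a=viewer.grab_frame("side");b=viewer.grab_frame("top");w=viewer.grab_frame("wrist")
cv2.imwrite("pics/w10.png",w);cv2.imwrite("pics/s10.png",a);cv2.imwrite("pics/t10.png",b)
o=np.hstack([cv2.resize(a[280:380,250:400],None,fx=2.6,fy=2.6,interpolation=2),cv2.resize(b[185:285,400:550],None,fx=2.6,fy=2.6,interpolation=2)])
o=np.vstack([o,cv2.copyMakeBorder(cv2.resize(w[200:420],None,fx=1.3,fy=1.3),0,0,0,780-728,0)])
cv2.imwrite("pics/st10.png",o)
plan([(*rk(-.057),z,180+np.degrees(RY)) for z in (.04,.034,.0313)])
E
```

```text
[ 0.468013   -0.33050616  0.0589235 ] [-0.97622462  0.21674682 -0.00251091] 0.47578600941930416
cm [0.01 0.17 1.81] turn -0.2
cm [0.01 0.17 2.41] turn -0.2
cm [0.01 0.17 2.68] turn -0.2
```

View pics/st10.png

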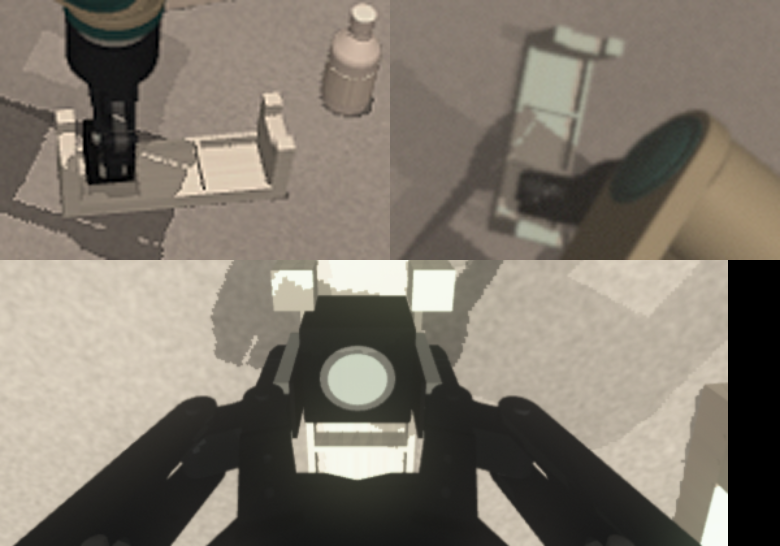

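{"op": "arm_command", "data": {
  "rows": [-1,0,0.17,1,0,-1,0,0.17,1.6,0,-1,0,0.17,2,0,-1,0,0.17,2.2,0,-1,0,0.17,2.4,0,-1,0,0.17,2.5,0,-1,0,0.17,2.5,0]
}}

```text
clock: 21.7
eef_pos: [0.4676, -0.3286, 0.0323]
tool_rot: [[-0.976, 0.217, 0.0], [0.217, 0.976, 0.0], [-0.0, 0.0, -1.0]]
ft_force: [-0.3, -0.0, 0.6]
width: 0.474
```

{"op": "arm_command", "data": {
  "rows": [-1,0,0,0.08,0,-1,0,0,0.08,0,-0.2,0,0,0.08,0,0.2,0,0,0.08,0,0.4,0,0,0.08,0,0.4,0,0,-3,0,0.4,0,0,-9,0,0.4,0,0,-14,0,0.4,0,0,-14,0]
}}

```text
clock: 22.82
eef_pos: [0.4693, -0.33, 0.1781]
tool_rot: [[-0.976, 0.217, 0.008], [0.217, 0.976, -0.006], [-0.009, -0.004, -1.0]]
ft_force: [0.1, 0.3, -0.6]
width: 0.699
```

```bash
python3 - <<'E'
from h import *
s=robot.get_state();print(s["eef_pos"],s["tool_rot"][:,0],s["width"])
c=viewer.calibration("wrist");w=viewer.grab_frame("wrist");a=viewer.grab_frame("side")
cv2.imwrite("pics/w11.png",w);np.save("w11.npy",c,allow_pickle=True)
o=np.hstack([cv2.resize(a[280:380,250:400],None,fx=2.6,fy=2.6,interpolation=2),cv2.resize(w[60:260,180:380],None,fx=1.3,fy=1.3,interpolation=2)])
cv2.imwrite("pics/st11.png",o)
plan([(.60,-.15,.2,180+np.degrees(CY)),(.6637,-.0425,.12,180+np.degrees(CY)),(.6637,-.0425,.046,180+np.degrees(CY))])
E
```

```text
[ 0.46930869 -0.32995775  0.1780747 ] [-0.97608652  0.21718709 -0.00921322] 0.6990627402589324
cm [-9.05 20.31 -2.77] turn -5.9
cm [-12.93  32.18   5.23] turn -5.9
cm [-12.93  32.18  12.63] turn -5.9
```

View pics/st11.png

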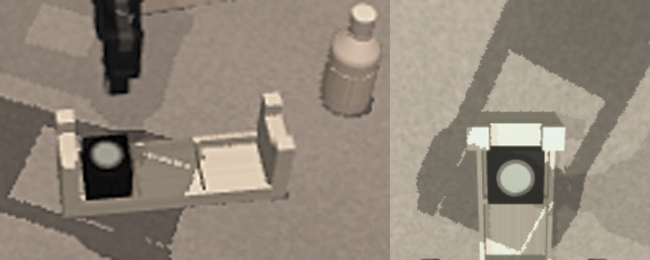

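{"op": "arm_command", "data": {
  "rows": [1,-3,5,-2.7,0,1,-6,10,-2.7,-2,1,-9,16,-2.7,-4,1,-11,22,-2.7,-5.9,1,-12,27,0,-5.9,1,-12.9,32.2,4,-5.9,1,-12.9,32.2,8,-5.9,1,-12.9,32.2,11,-5.9,1,-12.9,32.2,12.5,-5.9,1,-12.9,32.2,12.5,-5.9,1,-12.9,32.2,12.5,-5.9]
}}

```text
clock: 24.3
eef_pos: [0.6642, -0.0426, 0.0489]
tool_rot: [[-0.993, 0.116, 0.002], [0.116, 0.993, -0.0], [-0.002, 0.0, -1.0]]
ft_force: [0.3, 0.7, -0.3]
width: 0.998
```

{"op": "arm_command", "data": {
  "rows": [1,0,0,0.1,0,-1,0,0,0.1,0,-1,0,0,0.1,0,-1,0,0,0.1,0,-1,0,0,0.1,0,-1,0,0,0.1,0,-1,0,0,0.1,0]
}}

```text
clock: 25.18
eef_pos: [0.6637, -0.0423, 0.0468]
tool_rot: [[-0.993, 0.116, 0.001], [0.116, 0.993, -0.0], [-0.001, 0.0, -1.0]]
ft_force: [0.1, -0.2, 4.5]
width: 0.476
```

```bash
python3 - <<'E'
from h import *
s=robot.get_state();print(s["eef_pos"],s["tool_rot"][:,0],s["width"])
H=180+np.degrees(RY)
plan([(.6637,-.0425,.17,None),(.60,-.20,.17,H)]+[(*rk(.001),z,H) for z in (.15,.06,.04,.034,.0313)])
E
```

```text
[ 0.66372385 -0.04228092  0.04684938] [-0.99328591  0.11568086 -0.00101847] 0.4763799455416276
cm [-1.000e-02 -2.000e-02 -1.232e+01] turn 0
cm [  4.49 -16.4  -12.32] turn 5.7
cm [ 10.36 -31.3  -10.33] turn 5.7
cm [ 10.37 -31.3   -1.33] turn 5.7
cm [ 10.37 -31.3    0.67] turn 5.7
cm [ 10.37 -31.3    1.27] turn 5.7
cm [ 10.37 -31.3    1.54] turn 5.7
```

{"op": "arm_command", "data": {
  "rows": [-1,0,0,-3,0,-1,0,0,-8,0,-1,1,-3,-12.3,0,-1,3,-9,-12.3,2,-1,4.5,-15,-12.3,4,-1,7,-21,-12,5.7,-1,9,-27,-11,5.7,-1,10.4,-31.3,-8,5.7,-1,10.4,-31.3,-4,5.7,-1,10.4,-31.3,-1.3,5.7,-1,10.4,-31.3,-1.3,5.7,-1,10.4,-31.3,-1.3,5.7]
}}

```text
clock: 26.68
eef_pos: [0.5244, -0.3413, 0.0604]
tool_rot: [[-0.977, 0.214, 0.001], [0.214, 0.977, -0.001], [-0.001, -0.0, -1.0]]
ft_force: [0.4, -0.6, -0.5]
width: 0.477
```

```bash
python3 - <<'E'
from h import *
s=robot.get_state();print(s["eef_pos"],s["tool_rot"][:,0],s["width"])
a=viewer.grab_frame("side");w=viewer.grab_frame("wrist")
cv2.imwrite("pics/w12.png",w)
o=np.hstack([cv2.resize(a[280:380,250:400],None,fx=2.6,fy=2.6,interpolation=2),cv2.resize(w[170:370,180:380],None,fx=1.3,fy=1.3,interpolation=2)])
cv2.imwrite("pics/st12.png",o)
plan([(*rk(.001),z,180+np.degrees(RY)) for z in (.06,.04,.0318)])
E
```

```text
[ 0.52440831 -0.34126799  0.06042983] [-0.97692986  0.21355683 -0.00123689] 0.47691267398993853
cm [0.03 0.02 0.12] turn 0.1
cm [0.04 0.03 2.12] turn 0.1
cm [0.04 0.03 2.94] turn 0.1
```

View pics/st12.png

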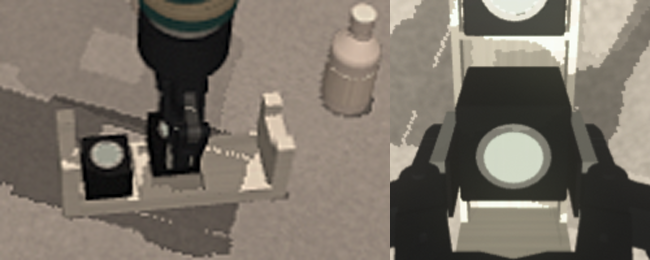

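{"op": "arm_command", "data": {
  "rows": [-1,0,0,1,0,-1,0,0,1.8,0,-1,0,0,2.2,0,-1,0,0,2.5,0,-1,0,0,2.7,0,-1,0,0,2.8,0,-1,0,0,2.85,0,-1,0,0,2.85,0]
}}

```text
clock: 27.78
eef_pos: [0.524, -0.3412, 0.0318]
tool_rot: [[-0.977, 0.214, 0.0], [0.214, 0.977, -0.0], [-0.0, -0.0, -1.0]]
ft_force: [-4.1, 2.6, 4.8]
width: 0.482
```

{"op": "arm_command", "data": {
  "rows": [-0.2,0,0,0,0,0.2,0,0,0,0,0.4,0,0,0,0,0.4,0,0,-3,0,0.4,2,0,-9,0,0.4,4,0,-14,0,0.4,4,0,-14,0,0.4,4,0,-14,0]
}}

```text
clock: 28.78
eef_pos: [0.4847, -0.3325, 0.1701]
tool_rot: [[-0.977, 0.214, -0.0], [0.214, 0.977, 0.0], [0.0, 0.0, -1.0]]
ft_force: [-0.4, 0.9, -1.1]
width: 0.697
```

```bash
python3 - <<'E'
from h import *
s=robot.get_state();print(s["eef_pos"],s["tool_rot"][:,0],s["width"],s["ft_force"])
a=viewer.grab_frame("side");b=viewer.grab_frame("top");w=viewer.grab_frame("wrist");c=viewer.calibration("wrist")
cv2.imwrite("pics/w13.png",w);cv2.imwrite("pics/t13.png",b);cv2.imwrite("pics/s13.png",a)
o=np.hstack([cv2.resize(a[280:380,250:400],None,fx=2.6,fy=2.6,interpolation=2),cv2.resize(w[70:270,180:380],None,fx=1.3,fy=1.3,interpolation=2)])
cv2.imwrite("pics/st13.png",o)
E
```

```text
[ 0.48466441 -0.33245121  0.17014917] [-9.76860895e-01  2.13875133e-01  4.68849375e-04] 0.6971526006193011 [-0.39666075  0.94893193 -1.06325286]
```

View pics/st13.png

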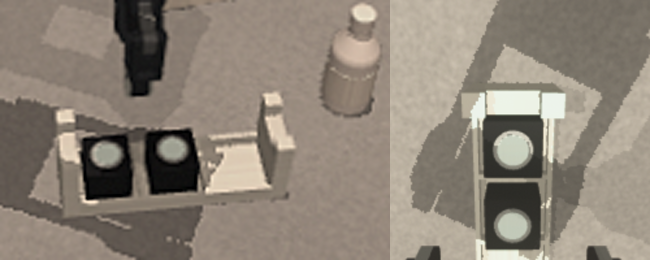

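View pics/t13.png

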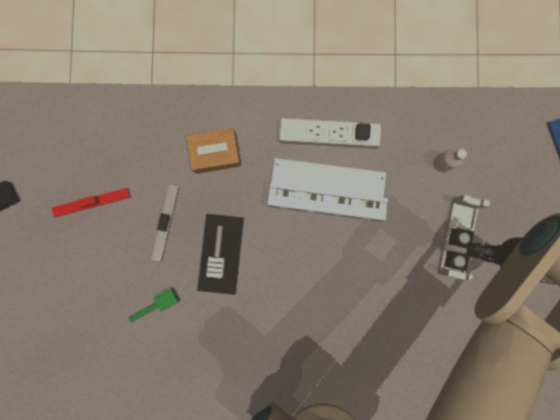

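```bash
python3 - <<'E'
from h import *
a=cv2.imread("pics/s13.png");b=cv2.imread("pics/t13.png");w=cv2.imread("pics/w13.png")
crop(a,275,325,330,360,12,"pics/x.png")
o=np.hstack([cv2.resize(a[323:363,275:330],None,fx=7,fy=7,interpolation=2),cv2.resize(b[220:276,440:490],None,fx=5,fy=5,interpolation=2)]);cv2.imwrite("pics/st13b.png",o)
crop(b,140,180,195,265,7,"pics/bar.png")
E
```

```text
(no output)
```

View pics/st13b.png

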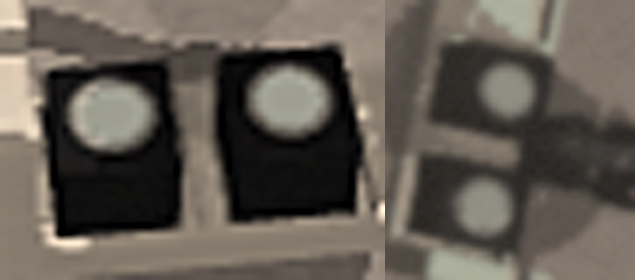

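View pics/bar.png

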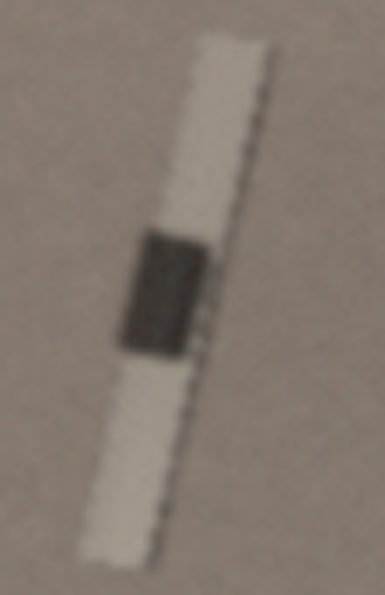

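```bash
python3 - <<'E'
from h import *
cs=viewer.calibration("side");ct=viewer.calibration("top")
q=tri(cs,[(290.1,338.5),(315.3,336.7)],ct,[(459.3,260.5),(463.9,237.5)]);print(q.round(4))
R=np.array([[np.cos(RY),np.sin(RY)],[-np.sin(RY),np.cos(RY)]])
for p in q: print("rack xy",(R@(p[:2]-RC)).round(4))
f=lambda p:(np.array(p)+.5)/7+[140,180]-.5
B=onz(ct,f([(200,35),(270,42),(78,555),(150,570)]),.01);print(B.round(4),B.mean(0).round(4))
G=onz(ct,f([(147,232),(210,245),(118,348),(187,358)]),.035);print("grip",G.round(4),G.mean(0).round(4))
v=(B[0]+B[1]-B[2]-B[3]);yaw=np.arctan2(v[1],v[0]);print("yaw",yaw,np.linalg.norm(v)/2)
v=(G[0]+G[1]-G[2]-G[3]);print("gyaw",np.arctan2(v[1],v[0]))
plan([(.49,.1,.22,170),(.46,.39,.2,180+np.degrees(yaw))])
E
```

```text
[[ 0.4669 -0.3286  0.0455  0.0023]
 [ 0.5235 -0.3415  0.0446  0.0022]]
rack xy [-0.058  0.   ]
rack xy [ 0.0001 -0.0005]
[[0.6511 0.4062 0.01  ]
 [0.6489 0.3801 0.01  ]
 [0.4584 0.4435 0.01  ]
 [0.4533 0.4169 0.01  ]] [0.5529 0.4117 0.01  ]
grip [[0.5757 0.4159 0.035 ]
 [0.5713 0.393  0.035 ]
 [0.5336 0.4247 0.035 ]
 [0.5304 0.3998 0.035 ]] [0.5527 0.4084 0.035 ]
yaw -0.1888221111663618 0.19762486515738012
gyaw -0.18482480882558072
cm [ 8.7  42.34 -5.04] turn -2.3
cm [17.82 70.03 -2.97] turn -1.5
```

```bash
python3 - <<'E'
from h import *
plan([(.5,0,.22,170),(.49,.38,.2,180-np.degrees(.187))])
E
```

```text
cm [ 5.59 32.78 -5.06] turn -2.3
cm [14.68 69.69 -2.98] turn -1.6
```

{"op": "arm_command", "data": {
  "rows": [1,1,5,-4,0,1,2,11,-5,0,1,3,17,-5,-1,1,4,23,-5,-2,1,5,29,-5,-2,1,6,35,-5,-2,1,8,41,-5,-2,1,9,47,-5,-2,1,10.5,53,-4.5,-1.8,1,12,59,-4,-1.6,1,13.4,65,-3.5,-1.6,1,14.7,69.7,-3,-1.6]
}}

```text
clock: 30.42
eef_pos: [0.4894, 0.3821, 0.1988]
tool_rot: [[-0.983, 0.185, -0.002], [0.185, 0.983, -0.001], [0.002, -0.002, -1.0]]
ft_force: [0.1, -0.9, 0.3]
width: 0.999
```

{"op": "arm_command", "data": {
  "rows": [1,0,0,0,0,1,0,0,0,0]
}}

```text
clock: 30.68
eef_pos: [0.4901, 0.3793, 0.1997]
tool_rot: [[-0.982, 0.186, -0.001], [0.186, 0.982, -0.001], [0.001, -0.002, -1.0]]
ft_force: [-0.2, -0.9, 1.1]
width: 0.999
```

```bash
python3 - <<'E'
from h import *
s=robot.get_state();print(s["eef_pos"],s["tool_rot"][:,0],s["width"])
c=viewer.calibration("wrist");w=viewer.grab_frame("wrist");np.save("w14.npy",c,allow_pickle=True)
cv2.imwrite("pics/w14.png",w)
E
```

```text
[0.49014345 0.37930261 0.199653  ] [-0.98248418  0.18634242  0.00115518] 0.9986639560213314
```

View pics/w14.png

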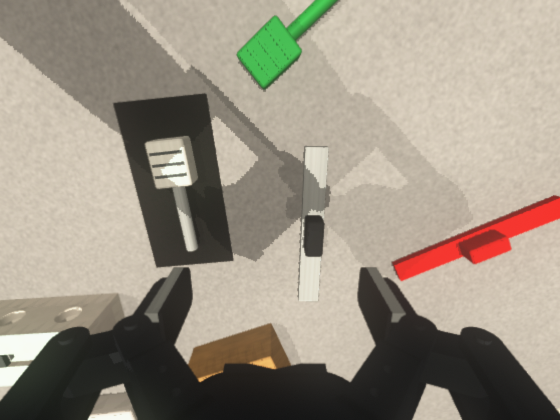

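Wrist view: the grey steel bar has its black grip at (314,236) and ends at (316,147) and (309,301). The red lookalike is at (480,240). The steel one is meant. Enlarged crop:

```bash
python3 - <<'E'
from h import *
w=cv2.imread("pics/w14.png");crop(w,280,135,350,310,3.4,"pics/w14c.png")
E
```

```text
(no output)
```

View pics/w14c.png

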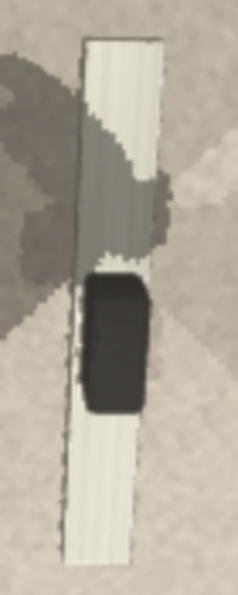

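```bash
python3 - <<'E'
from h import *
c=np.load("w14.npy",allow_pickle=True).item()
f=lambda p:(np.array(p)+.5)/3.4+[280,135]-.5
B=onz(c,f([(84,39),(163,39),(65,564),(130,564)]),.01);print(B.round(4),B.mean(0).round(4))
v=(B[2]+B[3]-B[0]-B[1]);print(np.linalg.norm(v)/2,"yaw",np.arctan2(v[1],v[0]))
g=onz(c,f([(86,411),(144,411)]),.035);print("grip far edge",g.round(4),g.mean(0))
plan([(.553,.411,.10,180-np.degrees(.187)),(.553,.411,.02,180-np.degrees(.187))])
E
```

```text
[[0.4518 0.4213 0.01  ]
 [0.4566 0.4461 0.01  ]
 [0.6474 0.3834 0.01  ]
 [0.652  0.408  0.01  ]] [0.552  0.4147 0.01  ]
0.19917583062113195 yaw -0.19190694657124654
grip far edge [[0.5701 0.4012 0.035 ]
 [0.5737 0.4203 0.035 ]] [0.57188269 0.41072489 0.035     ]
cm [-5.55  4.34 10.02] turn -0.1
cm [-5.55  4.35 18.02] turn -0.1
```

{"op": "arm_command", "data": {
  "rows": [1,-3,2.2,4,0,1,-5.5,4.4,9,0.2,1,-5.5,4.4,13,0.2,1,-5.5,4.4,16,0.2,1,-5.5,4.4,17.5,0.2,1,-5.5,4.4,17.8,0.2,1,-5.5,4.4,17.8,0.2,1,-5.5,4.4,17.8,0.2]
}}

```text
clock: 31.72
eef_pos: [0.5532, 0.4132, 0.0247]
tool_rot: [[-0.982, 0.19, 0.002], [0.19, 0.982, 0.002], [-0.002, 0.002, -1.0]]
ft_force: [-0.8, 0.0, 0.9]
width: 0.994
```

```bash
python3 - <<'E'
from h import *
s=robot.get_state();print(s["eef_pos"],s["tool_rot"][:,0],s["width"],s["ft_force"])
c=viewer.calibration("wrist");w=viewer.grab_frame("wrist");cv2.imwrite("pics/w15.png",w)
plan([(.552,.412,.021,180-np.degrees(.19))])
E
```

```text
[0.55320348 0.41316467 0.02473059] [-0.98180239  0.18989432 -0.00205169] 0.9935249690228415 [-0.8169994   0.00698365  0.90570263]
cm [ 0.08 -0.13  0.34] turn -0.1
```

View pics/w15.png

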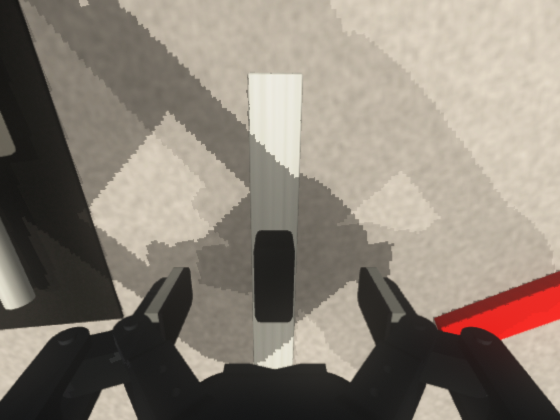

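{"op": "arm_command", "data": {
  "rows": [1,0,-0.1,0.2,0,-1,0,-0.1,0.2,0,-1,0,-0.1,0.2,0,-1,0,-0.1,0.2,0,-1,0,-0.1,0.2,0,-1,0,-0.1,0.2,0,-1,0,-0.1,0.2,0,-1,0,-0.1,0.2,0]
}}

```text
clock: 32.78
eef_pos: [0.5524, 0.4118, 0.0211]
tool_rot: [[-0.982, 0.19, 0.0], [0.19, 0.982, 0.0], [-0.0, 0.0, -1.0]]
ft_force: [0.5, -0.4, 2.0]
width: 0.218
```

```bash
python3 - <<'E'
from h import *
H=180+np.degrees(RY)
plan([(.50,.0,.22,None),(.50,-.30,.22,H),(*rk(0),.13,H)])
E
```

```text
cm [ -2.68 -41.42 -19.91] turn 0
cm [ -8.37 -70.88 -19.92] turn 1.4
cm [-11.45 -74.46 -10.92] turn 1.4
```

{"op": "arm_command", "data": {
  "rows": [-1,0,0,-1,0,-1,0,0,-4,0,-1,0,0,-9,0,-1,0,0,-14,0,-1,0,0,-19,0,-1,0,0,-20,0,-1,0,0,-20,0]
}}

```text
clock: 33.65
eef_pos: [0.5521, 0.4116, 0.22]
tool_rot: [[-0.982, 0.19, -0.001], [0.19, 0.982, -0.0], [0.001, -0.001, -1.0]]
ft_force: [-0.7, -0.4, -3.6]
width: 0.221
```

```bash
python3 - <<'E'
from h import *
s=robot.get_state();print(s["eef_pos"],s["tool_rot"][:,0],s["width"],s["ft_force"])
c=viewer.calibration("wrist");w=viewer.grab_frame("wrist");cv2.imwrite("pics/w16.png",w);np.save("w16.npy",c,allow_pickle=True)
a=viewer.grab_frame("side");cv2.imwrite("pics/s16.png",a);b=viewer.grab_frame("top");cv2.imwrite("pics/t16.png",b)
H=180+np.degrees(RY)
plan([(.50,.0,.22,None),(.50,-.30,.22,H),(*rk(0),.13,H)])
E
```

```text
[0.55211704 0.41162986 0.22000592] [-9.81812260e-01  1.89853466e-01  5.89460815e-04] 0.22078022657895238 [-0.68161887 -0.44714873 -3.63305161]
cm [ -2.75 -41.36  -0.12] turn 0
cm [-8.440e+00 -7.081e+01 -4.000e-02] turn 1.4
cm [-11.56 -74.36   8.96] turn 1.4
```

View pics/w16.png

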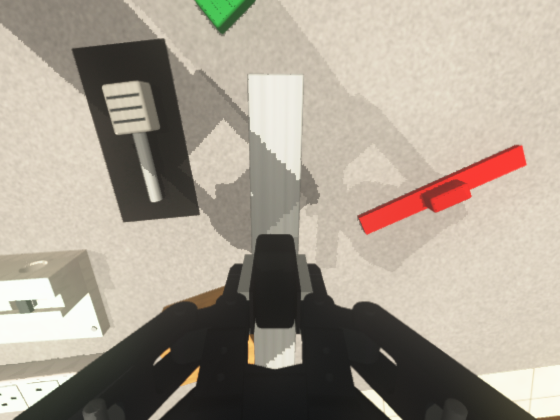

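View pics/s16.png

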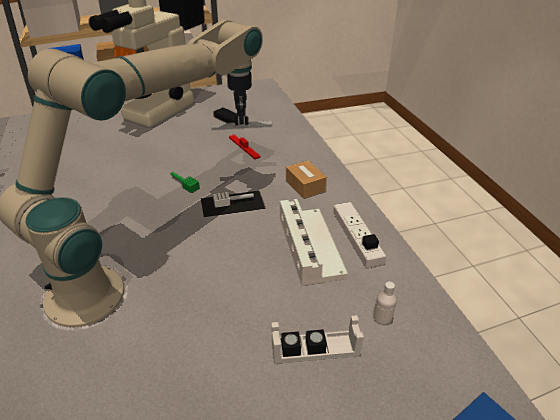

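```bash
python3 - <<'E'
from h import *
c=np.load("w16.npy",allow_pickle=True).item();s=robot.get_state()
p=onz(c,[(249,74),(302,74)],s["eef_pos"][2]-.0111)
print(((p-s["eef_pos"])@s["tool_rot"]).round(4))
b=cv2.imread("pics/t16.png");crop(b,120,150,200,270,5,"pics/t16c.png")
E
```

```text
[[ 0.0993 -0.0094  0.0115]
 [ 0.0993  0.015   0.0114]]
```

{"op": "arm_command", "data": {
  "rows": [-1,-1,-5,0,0,-1,-1.5,-11,0,0,-1,-2,-17,0,0,-1,-2,-23,0,0,-1,-2,-29,0,0,-1,-2.5,-35,0,0,-1,-3,-41,0,0,-1,-4,-47,0,0.5,-1,-5,-53,0,1,-1,-6.5,-59,0,1.4,-1,-8,-65,0,1.4,-1,-9,-69,0,1.4]
}}

```text
clock: 35.3
eef_pos: [0.5086, -0.2851, 0.2185]
tool_rot: [[-0.976, 0.216, -0.003], [0.216, 0.976, 0.002], [0.003, 0.001, -1.0]]
ft_force: [-0.0, 1.3, -2.7]
width: 0.219
```

```bash
python3 - <<'E'
from h import *
s=robot.get_state();print(s["eef_pos"],s["tool_rot"][:,0],s["width"])
plan([(*rk(0),z,180+np.degrees(RY)) for z in (.16,.12)])
E
```

```text
[ 0.50860477 -0.28514624  0.218507  ] [-0.97647723  0.21559682  0.00319873] 0.21905196630506832
cm [-2.68 -5.14  5.84] turn -0.1
cm [-2.69 -5.14  9.84] turn -0.1
```

{"op": "arm_command", "data": {
  "rows": [-1,-1.5,-3,1,0,-1,-2.7,-5.1,4,0,-1,-2.7,-5.1,8,0,-1,-2.7,-5.1,10,0,-1,-2.7,-5.1,11,0,-1,-2.7,-5.1,11,0,-1,-2.7,-5.1,11,0]
}}

```text
clock: 36.17
eef_pos: [0.5258, -0.3387, 0.1126]
tool_rot: [[-0.977, 0.213, 0.002], [0.213, 0.977, -0.002], [-0.003, -0.001, -1.0]]
ft_force: [-0.5, 0.7, -1.4]
width: 0.221
```

```bash
python3 - <<'E'
from h import *
s=robot.get_state();print(s["eef_pos"],s["tool_rot"][:,0],s["width"])
c=viewer.calibration("wrist");w=viewer.grab_frame("wrist");cv2.imwrite("pics/w17.png",w);np.save("w17.npy",c,allow_pickle=True)
a=viewer.grab_frame("side");b=viewer.grab_frame("top");cv2.imwrite("pics/s17.png",a);cv2.imwrite("pics/t17.png",b)
o=np.hstack([cv2.resize(a[280:380,250:400],None,fx=2.6,fy=2.6,interpolation=2),cv2.resize(b[185:285,400:550],None,fx=2.6,fy=2.6,interpolation=2)])
cv2.imwrite("pics/st17.png",o)
plan([(*rk(0),z,180+np.degrees(RY)) for z in (.105,.085,.0791)])
E
```

```text
[ 0.52581793 -0.33867555  0.11261818] [-0.97694549  0.21347207 -0.00268067] 0.22064096821262974
cm [ 0.15 -0.27  0.71] turn 0.0
cm [ 0.16 -0.27  2.71] turn 0.0
cm [ 0.16 -0.27  3.3 ] turn 0.0
```

View pics/w17.png

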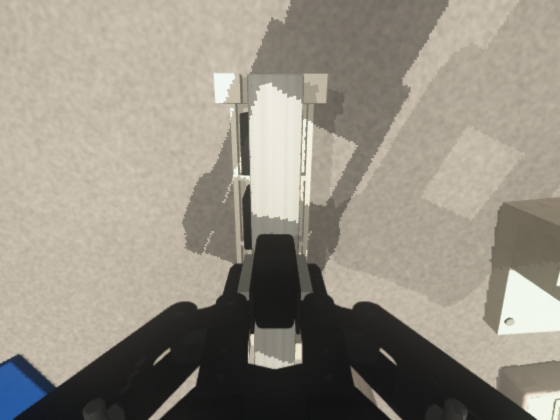

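View pics/st17.png

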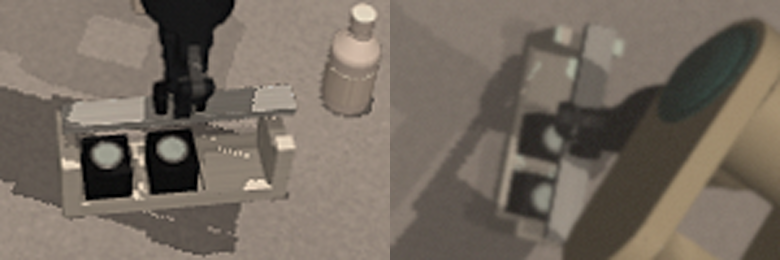

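{"op": "arm_command", "data": {
  "rows": [-1,0.15,-0.25,0.5,0,-1,0.15,-0.25,1.1,0,-1,0.15,-0.25,1.4,0,-1,0.15,-0.25,1.4,0,-1,0.15,-0.25,1.4,0]
}}

```text
clock: 36.95
eef_pos: [0.5232, -0.3405, 0.0969]
tool_rot: [[-0.977, 0.214, 0.0], [0.214, 0.977, -0.0], [-0.0, 0.0, -1.0]]
ft_force: [0.0, 0.0, -2.3]
width: 0.214
```

```bash
python3 - <<'E'
from h import *
s=robot.get_state();print(s["eef_pos"],s["tool_rot"][:,0],s["width"])
c=viewer.calibration("wrist");w=viewer.grab_frame("wrist");cv2.imwrite("pics/w18.png",w);np.save("w18.npy",c,allow_pickle=True)
crop(w,195,55,355,265,2.8,"pics/w18c.png")
plan([(*rk(0),z,180+np.degrees(RY)) for z in (.105,.085,.0791)])
E
```

```text
[ 0.52319271 -0.34054442  0.09689034] [-9.76894543e-01  2.13721773e-01 -2.37398620e-04] 0.21415412969892675
cm [-0.03 -0.04 -0.8 ] turn 0.0
cm [-0.03 -0.04  1.2 ] turn 0.0
cm [-0.03 -0.04  1.79] turn 0.0
```

View pics/w18c.png

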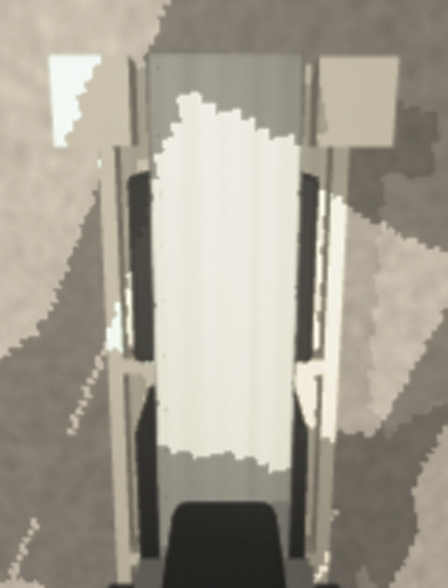

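{"op": "arm_command", "data": {
  "rows": [-1,0,0,0.5,0,-1,0,0,1,0,-1,0,0,1.4,0,-1,0,0,1.6,0,-1,0,0,1.7,0,-1,0,0,1.75,0,-1,0,0,1.75,0]
}}

```text
clock: 37.88
eef_pos: [0.5232, -0.3406, 0.0794]
tool_rot: [[-0.977, 0.214, 0.0], [0.214, 0.977, -0.0], [-0.0, -0.0, -1.0]]
ft_force: [-0.1, 0.3, -3.2]
width: 0.219
```

{"op": "arm_command", "data": {
  "rows": [-1,0,0,0.05,0,-1,0,0,0.1,0,-1,0,0,0.1,0,-1,0,0,0.1,0]
}}

```text
clock: 38.38
eef_pos: [0.5232, -0.3406, 0.0791]
tool_rot: [[-0.977, 0.214, 0.001], [0.214, 0.977, -0.0], [-0.001, -0.0, -1.0]]
ft_force: [-3.4, 2.1, 4.5]
width: 0.22
```

Contact at the expected height (the underside is at about 58 mm). Releasing and lifting straight up.

{"op": "arm_command", "data": {
  "rows": [-0.6,0,0,0.05,0,-0.3,0,0,0,0,0,0,0,0,0,0.3,0,0,0,0,0.3,0,0,-1,0,0.3,0,0,-4,0,0.3,0,0,-9,0,0.3,2,6,-14,0,0.3,4,11,-16,0,0.3,5,16,-16,0,0.3,5,16,-16,0]
}}

```text
clock: 39.75
eef_pos: [0.509, -0.1703, 0.2406]
tool_rot: [[-0.978, 0.209, 0.003], [0.209, 0.978, -0.001], [-0.004, 0.0, -1.0]]
ft_force: [0.2, -0.0, 0.4]
width: 0.651
```

```bash
python3 - <<'E'
from h import *
s=robot.get_state();print(s["eef_pos"],s["tool_rot"][:,0],s["width"],s["ft_force"])
a=viewer.grab_frame("side");b=viewer.grab_frame("top");cv2.imwrite("pics/s19.png",a);cv2.imwrite("pics/t19.png",b)
o=np.hstack([cv2.resize(a[290:380,250:400],None,fx=2.6,fy=2.6,interpolation=2),cv2.resize(b[185:290,430:500],None,fx=5,fy=5,interpolation=2)[:234] if 0 else cv2.resize(b[187:287,420:520],(234,234),interpolation=2)])
cv2.imwrite("pics/st19.png",o)
crop(b,430,185,500,290,5.5,"pics/t19c.png");crop(a,260,305,375,370,6.5,"pics/s19c.png")
cv2.imwrite("pics/w19.png",viewer.grab_frame("wrist"))
E
```

```text
[ 0.50895235 -0.17028699  0.24059508] [-0.97789455  0.20906848 -0.00355185] 0.6507110927602643 [ 0.16437151 -0.04642158  0.43038513]
```

View pics/t19c.png

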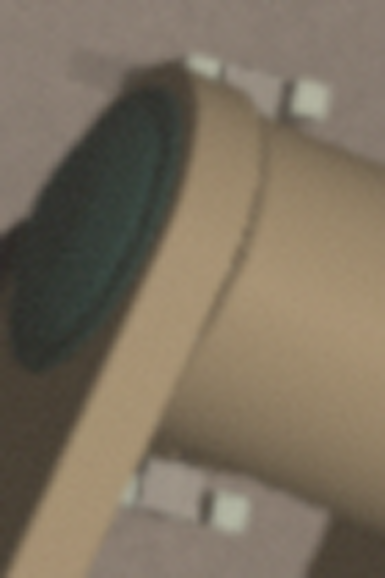

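View pics/s19c.png

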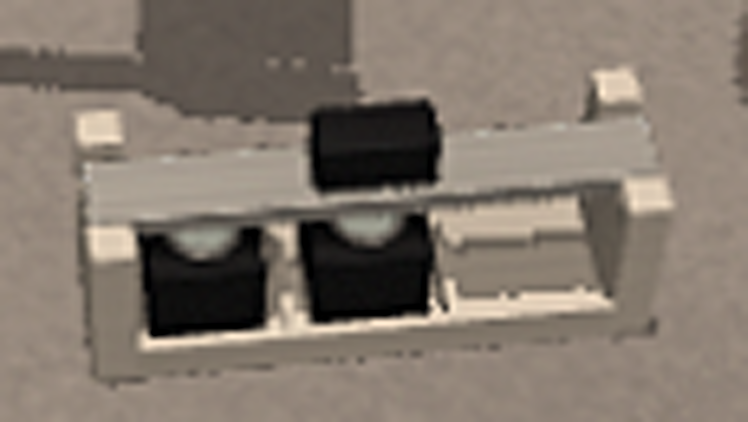

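View pics/t19.png

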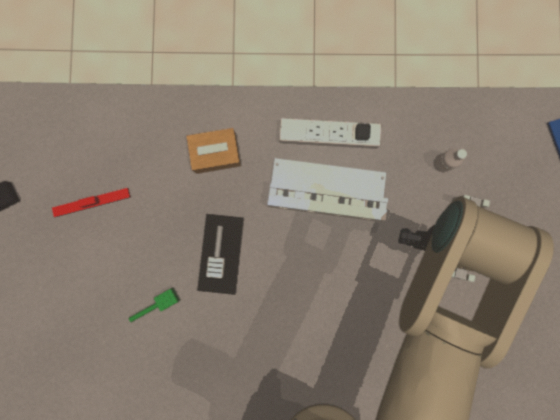

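{"op": "arm_command", "data": {
  "rows": [0.3,0,6,0,0,0.3,1,12,0,0,0.3,2,18,0,0,0.3,2,24,0,0,0.3,2,24,0,0,0.3,2,24,0,0,0.3,2,24,0,0]
}}

```text
clock: 40.78
eef_pos: [0.5404, 0.0634, 0.2382]
tool_rot: [[-0.976, 0.216, -0.0], [0.216, 0.976, -0.0], [0.0, -0.0, -1.0]]
ft_force: [0.5, -0.1, 0.2]
width: 0.649
```

```bash
python3 - <<'E'
from h import *
a=viewer.grab_frame("side");b=viewer.grab_frame("top");cv2.imwrite("pics/s20.png",a);cv2.imwrite("pics/t20.png",b)
crop(b,430,185,500,290,5.5,"pics/t20c.png")
E
```

```text
(no output)
```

View pics/t20c.png

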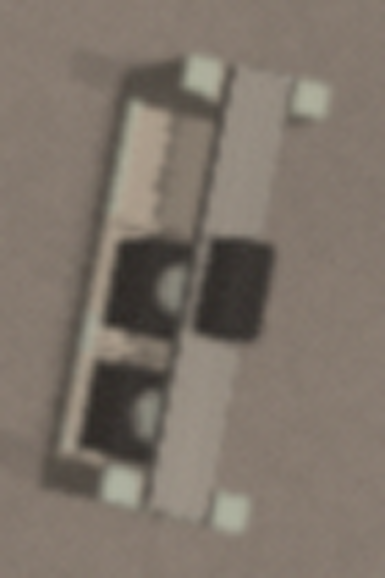

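View pics/t20.png

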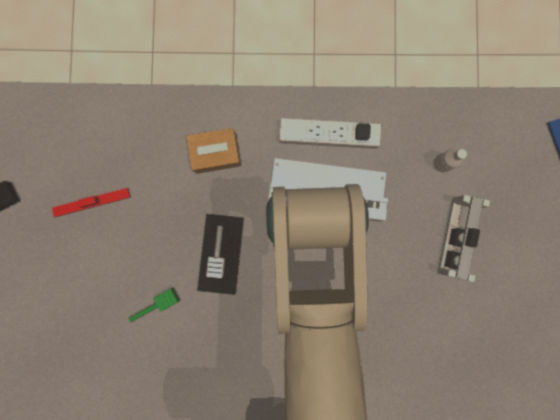

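View pics/s20.png

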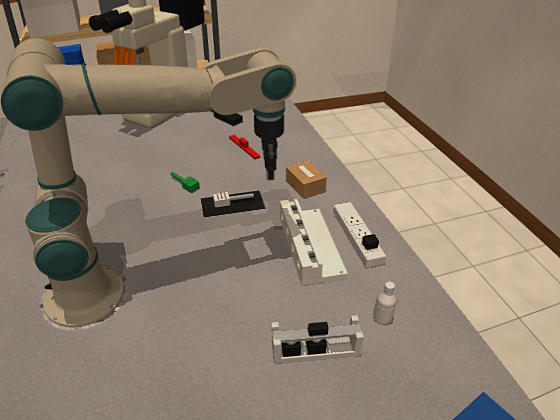

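```bash
python3 - <<'E'
from h import *
ct=viewer.calibration("top");g=lambda p:(np.array(p)+.5)/5.5+[430,185]-.5
R=np.array([[np.cos(RY),np.sin(RY)],[-np.sin(RY),np.cos(RY)]])
B=onz(ct,g([(232,66),(292,76),(150,513),(208,523)]),.068)[:,:2].mean(0)
P=onz(ct,g([(187,55),(330,85),(100,500),(246,530)]),.072)[:,:2].mean(0)
print(B,P,"bar-rack",R@(B-P),R@(B-RC))
v=robot.get_state();print(v["clock"],v["dq"].round(4))
robot.hand_in()
E
```

```text
[ 0.5236601  -0.34557951] [ 0.52442604 -0.34173622] bar-rack [ 7.55714805e-05 -3.91814111e-03] [ 0.00113788 -0.00443878]
40.875 [ 0.0065 -0.003   0.     -0.0003 -0.0003  0.0031]
the job is handed in; nothing more can be done
```

The job is handed in at about 41 s on the robot's clock; no verdict came back.

**What I did:**
- Two blocks were present, in the bays at carrier y +105 mm and −35 mm. I pushed each out with the rod onto the ledge; the first one I measured stood at carrier x ≈ 58 mm.
- I laid the rod back on the mat, then set the blocks down in the near and middle rack compartments.
- I laid the steel bar across the two posts. The green rod and the red bar were left alone.

**Last checks:**
- **Blocks:** their tops measured 44.6 and 45.5 mm against the 45 mm expected. Both were within 1 mm of the middle of their compartments.
- **Bar, lengthwise and height:** it was within about 1 mm of centred lengthwise. It lies below the cheeks of both posts in the side view, and it touched down at the expected height.
- **Bar, sideways:** the final top view put it about 4 mm off centre in y (limit 8 mm). The wrist view just before release had shown it centred, so those two readings disagree. The sideways play in the notch is also 4 mm.
- **Rod and bystanders:** the rod is on the mat, and the bottle, tissue box and power strip looked unmoved. I judged these by eye rather than measuring them.

**Other disagreement:** the wrist camera read y about 3 mm higher than the top camera. A check on the rod tip agreed with the top camera, so I leaned on that one.

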